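Put four swapped control-cabinet components back on their own pads

ROBOT

A 7-joint arm with a two-finger parallel gripper is mounted at the origin on the work surface. World frame = base frame: x ahead of the robot, y to its left, z up, the work surface at z = 0. Lengths are in m, angles in rad, forces in N, time in s.
With the tool pointing down it reaches from about 0.4 to 0.875 m from the base axis. Payload 19.3 kg.
Tool frame: the origin (TCP) lies between the finger pads; the fingertips stand 17 mm ahead of it and the grasp point (between the pads) lies 2 mm behind it (bot.tips_ahead is the z of the fingertips in the tool frame, in m); z points along the fingers, y is the direction in which the jaws open and shut (so a half turn about z gives the same grasp; the last joint's range is limited). The gripper opens to 85 mm and grips with 20 to 120 N. Pads are 22 mm wide; open, the fingers measure 114 mm over their backs; the gripper's body (76 mm by 85 mm) begins 54 mm behind the grasp point. The pads swing forward as they close: fully open they stand 13 mm farther back than shut.
Start: joints at [1.257, 0.521, -0.036, 1.599, 0.021, 1.021, -0.113], TCP at [0.151, -0.607, 0.248] pointing down, gripper open.
Joint ranges: [-2.91, 2.91], [-0.3, 2.13], [-1.5, 1.42], [0.17, 2.43], [-1.26, 4.41], [0.16, 1.93], [-2.52, 2.52]. Speed limits (rad/s): [1.89, 1.89, 2.39, 2.39, 3.01, 3.01, 3.01].

INTERFACE

Orientations are given as [roll, pitch, yaw] about the fixed x, y, z axes, in that order (R = Rz(yaw) Ry(pitch) Rx(roll)).
In Python, from workcell import telemetry, cams, job, bot gives the robot as it stands.
- The arm moves only by the tool arm_command, never from a script. Its argument "deltas" is a list of rows, each a list of 7 numbers: the opening, from -1 (shut) to 1 (fully open), so that 0 is half open, then the shift along the tool's x, y, z normalised to -1 to 1, where 1 is 150 mm, then the turn, a rotation vector about the tool's x, y, z normalised to -1 to 1, where 1 is 45 degrees. In form: [[hand, tx, ty, tz, rx, ry, rz], ...]. A call has 1 to 8 rows; each row is the pose to reach, as a shift and turn from the pose commanded when the call began, along the tool's axes at that moment; what a row does not reach only later rows make up. A row lasts 1/8 s, in which the tool goes at most 62.5 mm and 10.7 degrees, less where a joint would pass 70% of its speed; a pose out of reach is approached as far as the arm can. A call with a number of a shift or a turn outside -1 to 1 is refused whole. A call with a gripper value outside its range is refused whole. The fingers move at their own pace and stop on an object; "newtons" is the grip in N (left out, the last holds). Time passes only in rows, so rows that repeat a pose let the fingers close. It gives the time, the measured TCP pose, the force and the opening at its end, in the units of the state.
- telemetry.observe(): the state, without advancing time (a new reading comes with each control period).
- cams.grab_frame(name): name is "scene" or "top" or "wrist"; returns the picture (420x560x3 uint8, blue, green, red); there is no depth.
- cams.get_calibration(name): a dict with "fx", "fy", "cx", "cy" (pixels), "k1" (the pictures are not rectified: a ray, as slopes to the right and down, at radius r is drawn at 1 + k1 r^2 times it, then the intrinsics apply), "R" (3x3) and "t" (3): a world point X has camera coordinates R X + t. Camera axes: x right, y down, z forward; pixel columns grow to the right and rows downward; lengths in m; the calibration is good to about 2 mm. A picture is of the moment at which its call begins: read the wrist's pose just before it. get_calibration takes no time and is no camera call; for the wrist camera it gives the pose at the moment of the call.
- job.job_done(): hands the job in, once; it reports no verdict.
The state is a dict: "clock": time; "qpos": joint angles; "qd": joint speeds; "joint_efforts": joint torques, N m; "position": TCP position; "tool_rot": TCP orientation; "force": force on the tool from outside, world axes, zero at the start; "moment": the same for the moment, N m; "grip_width": finger opening in m.
Only numpy, scipy, OpenCV 4.12 (cv2) and the standard library are available. Lean on these libraries where they do the work, as an engineer would, in place of code of your own. Each camera call takes 0.05 s, during which the arm holds its last target.

TASK

The four control-cabinet components on the dark pads have been mixed up: every one stands on another's pad. Move each to the pad of its own outline (round on round, square on square, power supply on the wide oblong, terminal strip on the long narrow one), centred, upright and lined up with the pad's sides; start by parking one in the empty blue tray to make room, and leave the tray empty at the end. Never tip a component over, and leave the small amber jar standing where it is.

Things in the scene. Friction and masses are not known exactly. Their poses are not given: they have to be found in the camera images.
- transformer_center (a point): the round component: a steel can, 60 mm diameter, 50 mm high, with a small brass stud (3 mm high) in the middle of its top; about 0.45 kg. The point is its centre, half-way up (25 mm above its underside); z up.
- contactor_center (a point): the square component: grey plastic switching block, 56 x 56 mm and 52 mm high, with a black 30 mm square boss on top that makes it 60 mm high overall; about 0.3 kg. The point is its centre, 30 mm above its underside; x and y are square to its sides, z up.
- supply_center (a point): the oblong component: aluminium power supply box with dark vent slots across its top, 90 mm long (its x), 48 mm wide (its y), 56 mm high; about 0.35 kg. The point is its centre, 28 mm above its underside; z up.
- terminals_center (a point): the strip: long narrow white terminal block with two rows of small screws, 106 mm long (its x), 28 mm wide (its y), 44 mm high, with a 12 mm wide ridge along its top that makes it 48 mm high; about 0.16 kg. The point is its centre, 24 mm above its underside; z up.
- pad_round: dark round pad, 112 mm diameter, home of the round component. Fixed to the bench, flat, 6 mm thick. Origin at the centre of its underside, on the bench.
- pad_square: dark square pad, 106 x 106 mm, home of the square component. Fixed to the bench, flat, 6 mm thick. Origin at the centre of its underside, on the bench, x and y square to its sides.
- pad_oblong: dark wide oblong pad, 130 mm long (its x) and 88 mm wide (its y), home of the power supply; the component's length goes along the pad's length, either way round. Fixed to the bench, flat, 6 mm thick. Origin at the centre of its underside, on the bench.
- pad_strip: dark long narrow pad, 144 mm long (its x) and 60 mm wide (its y), home of the terminal strip; the strip's length goes along the pad's length, either way round. Fixed to the bench, flat, 6 mm thick. Origin at the centre of its underside, on the bench.
- tray: the parking tray: shallow square blue tray, 130 x 130 mm outside, floor 6 mm above the bench, rim 3 mm thick, its top 14 mm above the bench; empty at the start. Fixed. Origin at the centre of its underside, on the bench; x and y square to its sides.
- jar_center (a point): small amber jar with a white lid, 44 mm diameter, 58 mm high, standing loose among the pads; to be left alone. The point is its centre, 29 mm above the bench.
Things that resemble listed ones, but are neither listed nor needed, are in the scene too. Leave any purple look-alike of the part that bears supply_center alone.

How it is judged:
On the way:
1. one component is parked in the blue tray and let go, before any component is on its own pad (((horizontal distance between transformer_center and tray below 0.045 m and z of transformer_center in the frame of tray between 0.026 and 0.036 m and angle between transformer_center's own z axis and vertical below 0.12 rad and linear speed of transformer below 0.03 m/s and contact force between the fingers and transformer below 0.1 N) or (horizontal distance between contactor_center and tray below 0.045 m and z of contactor_center in the frame of tray between 0.031 and 0.041 m and angle between contactor_center's own z axis and vertical below 0.12 rad and linear speed of contactor below 0.03 m/s and contact force between the fingers and contactor below 0.1 N) or (horizontal distance between supply_center and tray below 0.045 m and z of supply_center in the frame of tray between 0.029 and 0.039 m and angle between supply_center's own z axis and vertical below 0.12 rad and linear speed of supply below 0.03 m/s and contact force between the fingers and supply below 0.1 N) or (horizontal distance between terminals_center and tray below 0.045 m and z of terminals_center in the frame of tray between 0.025 and 0.035 m and angle between terminals_center's own z axis and vertical below 0.12 rad and linear speed of terminals below 0.03 m/s and contact force between the fingers and terminals below 0.1 N)) and horizontal distance between transformer_center and pad_round above 0.05 m and horizontal distance between contactor_center and pad_square above 0.05 m and horizontal distance between supply_center and pad_oblong above 0.05 m and horizontal distance between terminals_center and pad_strip above 0.05 m), for 0.2 s.
At the end, for the whole second after the job is handed in: each component rests upright and let go on the pad of its own outline: centre within 12 mm of the pad's centre, sides within 0.22 rad (12 degrees) of the pad's sides (the round one any way round), underside on the pad; so the tray is empty (horizontal distance between transformer_center and pad_round below 0.012 m and z of transformer_center in the frame of pad_round between 0.026 and 0.036 m and angle between each of transformer_center, contactor_center, supply_center, terminals_center's own z axis and vertical below 0.12 rad and linear speed of each of transformer, contactor, supply, terminals below 0.03 m/s and angular speed of each of transformer, contactor, supply, terminals below 0.3 rad/s and contact force between the fingers and transformer below 0.1 N and horizontal distance between contactor_center and pad_square below 0.012 m and z of contactor_center in the frame of pad_square between 0.031 and 0.041 m and contact force between the fingers and contactor below 0.1 N and (angle between the x axis of contactor_center and the x axis of pad_square, either way round below 0.22 rad or angle between the x axis of contactor_center and the y axis of pad_square, either way round below 0.22 rad) and horizontal distance between supply_center and pad_oblong below 0.012 m and z of supply_center in the frame of pad_oblong between 0.029 and 0.039 m and contact force between the fingers and supply below 0.1 N and angle between the x axis of supply_center and the x axis of pad_oblong, either way round below 0.22 rad and horizontal distance between terminals_center and pad_strip below 0.012 m and z of terminals_center in the frame of pad_strip between 0.025 and 0.035 m and contact force between the fingers and terminals below 0.1 N and angle between the x axis of terminals_center and the x axis of pad_strip, either way round below 0.22 rad); the robot touches nothing.
It fails at once if a component is tipped over (angle between any of transformer_center, contactor_center, supply_center, terminals_center's own z axis and vertical above 0.7 rad).
It fails at once if the small amber jar is pushed more than 30 mm or tipped (distance of jar_center from where it was at the start of the episode above 0.03 m or angle between jar_center's own z axis and vertical above 0.4 rad).
It also fails if it takes over 141 s, if anything falls off the work surface, if the arm or the gripper's body presses on something with over 40 N, if the wrist force passes 120 N, or if a joint passes its speed limit or range.

## Working session

There is one attempt and no reset: what is moved stays moved. The work goes in short steps, Python scripts to look and compute and a tool call to move; the robot and the scene stay as the last step left them, time stands still between calls to the robot, and variables do not carry over. Pictures are saved under pics/ and viewed, and the job is handed in when it is done.

Besides the shell and the picture viewer there is one more tool, called after "Call:" as name([rows], argument=value, ...), one row to a line, values as JSON. arm_command: Moves the arm, as the interface text tells. Its arguments: {"type":"object","properties":{"deltas":{"type":"array","items":{"type":"array","items":{"type":"number"}}},"newtons":{"type":"number"}},"required":["deltas"]}

```bash
mkdir -p pics
python3 - <<'E'
from workcell import telemetry,cams,job,bot
import cv2,json
s=telemetry.observe();print(s)
for n in ["scene","top","wrist"]:
    im=cams.grab_frame(n);cv2.imwrite(f"pics/{n}0.png",im)
    print(n,cams.get_calibration(n))
print(bot.tips_ahead,[a for a in dir(bot) if a[0]!='_'])
E
```

```text
{'clock': 0.0, 'qpos': array([ 1.25681215,  0.52206897, -0.03635432,  1.59999626,  0.02118952,
        1.02107064, -0.1128129 ]), 'qd': array([-2.01391207e-03,  2.44690150e-04,  1.33414508e-05,  3.07814660e-05,
        2.76654282e-04,  1.47707104e-03, -3.05123870e-04]), 'joint_efforts': array([ 6.66721626e-04, -9.27102256e+01,  1.98153824e+00, -3.69922435e+01,
        1.81573274e-02,  8.30375677e-03, -4.75004313e-06]), 'position': array([ 0.15076943, -0.6062219 ,  0.24769537]), 'tool_rot': array([-3.14043533e+00,  5.91192208e-05,  2.43778994e-01]), 'force': array([-0.03725327,  0.24102937,  0.34568051]), 'moment': array([-0.03009808,  0.05544451, -0.03046374]), 'grip_width': 0.08556608456975708}
scene {'fx': 514.3549725224274, 'fy': 514.3549725224274, 'cx': 280.1613479841777, 'cy': 206.99620803937555, 'k1': -0.1952357566827907, 'R': array([[ 0.20365252,  0.97891216,  0.01602002],
       [ 0.67825083, -0.12926499, -0.72337153],
       [-0.70604636,  0.15818203, -0.69027312]]), 't': array([-0.05769689, -0.36288746,  1.75605919])}
top {'fx': 389.5869457731338, 'fy': 389.5869457731338, 'cx': 278.92336096231463, 'cy': 214.17238143493705, 'k1': -0.07759998443572347, 'R': array([[-0.01795093, -0.99973267, -0.0145722 ],
       [-0.98665493,  0.02007137, -0.16158338],
       [ 0.16183267,  0.01147717, -0.98675147]]), 't': array([-0.05902867,  0.56250073,  1.10625239])}
wrist {'fx': 303.6197313867251, 'fy': 303.6197313867251, 'cx': 271.09863755898857, 'cy': 209.45562195645414, 'k1': -0.031284634750085194, 'R': array([[ 2.41670512e-01, -9.70358176e-01, -6.11833567e-04],
       [-9.26607512e-01, -2.30961385e-01,  2.96741229e-01],
       [-2.88086587e-01, -7.11466750e-02, -9.54957731e-01]]), 't': array([-0.62496102, -0.03864676,  0.37977711])}
0.017 ['IKError', 'tips_ahead']
```

View pics/top0.png

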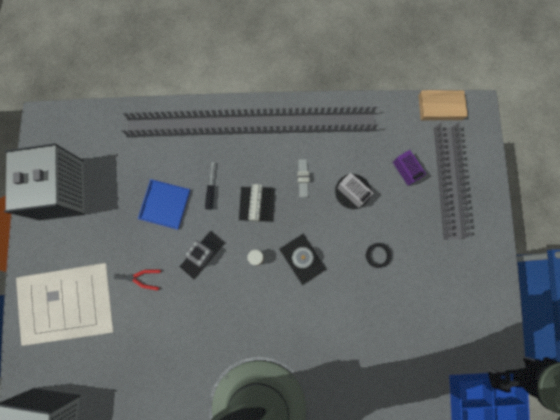

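View pics/scene0.png

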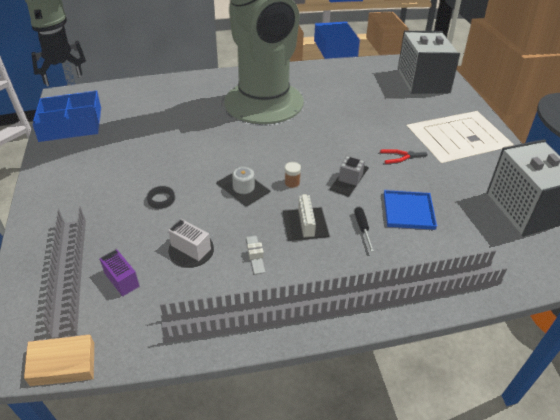

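View pics/wrist0.png

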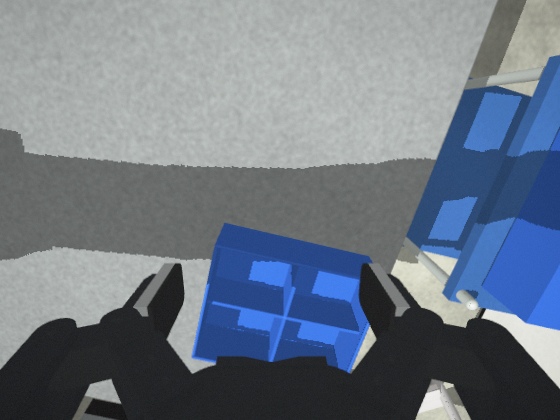

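```bash
cat > h.py <<'E'
import numpy as np,cv2
from scipy.spatial.transform import Rotation as Ro
def ray(c,px):
    K=np.array([[c['fx'],0,c['cx']],[0,c['fy'],c['cy']],[0,0,1]])
    p=cv2.undistortPoints(np.float64(px).reshape(-1,1,2),K,np.array([c['k1'],0,0,0,0]),).reshape(-1,2)
    d=np.c_[p,np.ones(len(p))]@c['R']
    return -c['R'].T@c['t'],d
def onz(c,px,z):
    o,d=ray(c,px); return (o+d*((z-o[2])/d[:,2])[:,None])[:,:2]
def proj(c,X):
    X=np.atleast_2d(X)
    K=np.array([[c['fx'],0,c['cx']],[0,c['fy'],c['cy']],[0,0,1]])
    return cv2.projectPoints(np.float64(X),cv2.Rodrigues(c['R'])[0],c['t'],K,np.array([c['k1'],0,0,0,0]))[0].reshape(-1,2)
E
python3 - <<'E'
import cv2
from h import *
from workcell import cams
im=cv2.imread('pics/top0.png');cv2.imwrite('pics/topc.png',cv2.resize(im[140:300,130:430],None,fx=2.66,fy=2.66,interpolation=cv2.INTER_CUBIC))
c=cams.get_calibration('top')
hsv=cv2.cvtColor(im,cv2.COLOR_BGR2HSV)
for n,m in [('dark',(hsv[...,2]<48)),('blue',(hsv[...,0]>105)&(hsv[...,0]<125)&(hsv[...,1]>150)&(hsv[...,2]>60))]:
    m=m.astype('u1');m[:140]=0;m[300:]=0;m[:,:130]=0;m[:,430:]=0
    for k in cv2.findContours(m,0,2)[0]:
        if cv2.contourArea(k)<150: continue
        w=onz(c,k.reshape(-1,2),.006 if n=='dark' else .012).astype('f4')
        r=cv2.minAreaRect(w*1000);print(n,k.reshape(-1,2).mean(0),r)
for n,p,z in [('contactor',(203,252),.06),('strip',(256,202),.048),('jar',(255,257),.058),('trafo',(303,258),.05),('supply',(355,187),.056),('purple',(409,167),.05)]:
    print(n,onz(c,[p],z+(.006 if n not in('jar','purple') else 0)))
E
```

```text
dark [303.05128205 257.67948718] ((431.11138916015625, -138.12997436523438), (120.18069458007812, 80.76185607910156), 32.1201286315918)
dark [211.22222222 244.48888889] ((472.83587646484375, 144.53016662597656), (54.57697677612305, 69.99236297607422), 44.692867279052734)
dark [268.32432432 202.43243243] ((600.6271362304688, -33.343284606933594), (34.0128288269043, 100.24274444580078), 85.99958038330078)
dark [244.94117647 202.11764706] ((604.9849243164062, 36.770965576171875), (21.687915802001953, 95.00361633300781), 84.80059814453125)
blue [164.2        204.24705882] ((607.1943969726562, 285.3180236816406), (127.11033630371094, 124.86666870117188), 74.2005844116211)
contactor [[0.45212032 0.15023445]]
strip [[ 0.59762529 -0.00287534]]
jar [[0.43574155 0.00113764]]
trafo [[ 0.43039389 -0.13685536]]
supply [[ 0.6351156  -0.29565049]]
purple [[ 0.69678987 -0.46506529]]
```

View pics/topc.png

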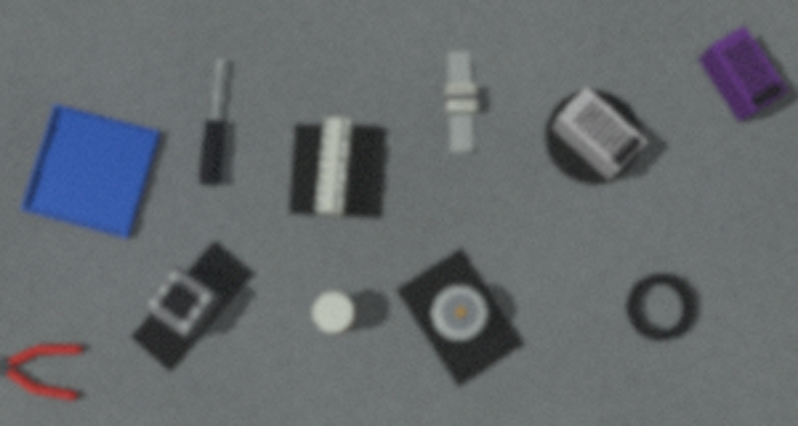

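Call:
arm_command([
  [1,1,-0.87,-0.25,0,0,0],
  [1,1,-0.87,-0.25,0,0,0],
  [1,1,-0.87,-0.25,0,0,0],
  [1,1,-0.87,-0.25,0,0,0],
], newtons=50)

```text
clock: 0.65
position: [0.2673, -0.441, 0.2867]
tool_rot: [3.141, -0.001, 0.248]
force: [-0.3, -1.1, 0.0]
grip_width: 0.0849
```

Call:
arm_command([
  [1,1,-0.87,-0.25,0,0,0],
  [1,1,-0.87,-0.25,0,0,0],
  [1,1,-0.87,-0.25,0,0,0],
  [1,1,-0.87,-0.25,0,0,0],
])

```text
clock: 1.15
position: [0.3809, -0.2784, 0.3239]
tool_rot: [3.141, -0.001, 0.248]
force: [0.0, -0.7, -0.3]
grip_width: 0.0853
```

```bash
cat > snap.py <<'E'
import sys,json
from h import *
from workcell import cams,telemetry
n=sys.argv[1]
c=cams.get_calibration('wrist');s=telemetry.observe();im=cams.grab_frame('wrist')
cv2.imwrite(f'pics/{n}.png',im)
json.dump({k:(v.tolist() if hasattr(v,'tolist') else v) for k,v in c.items()},open(f'pics/{n}.json','w'))
print(s['clock'],s['position'].round(4),s['tool_rot'].round(4),s['qpos'].round(2),'cam',(-c['R'].T@c['t']).round(3))
E
python3 snap.py w1
```

```text
1.15 [ 0.3809 -0.2784  0.3239] [ 3.1413e+00 -1.1000e-03  2.4770e-01] [ 0.68  0.2  -0.21  1.88  0.05  1.07 -0.87] cam [ 0.454 -0.26   0.45 ]
```

View pics/w1.png

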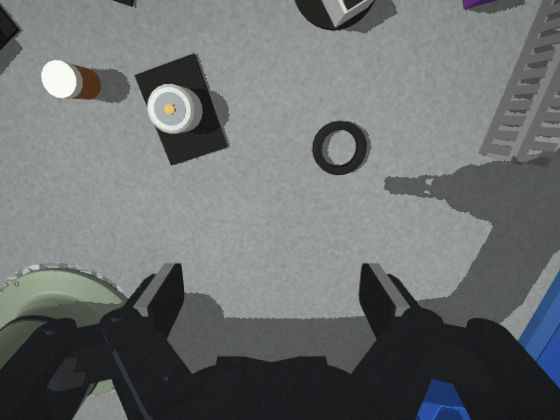

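Call:
arm_command([
  [1,0.3,-1,0,0,0,-0.2],
  [1,0.3,-1,0,0,0,-0.2],
  [1,0.3,-1,0,0,0,-0.2],
])

```text
clock: 1.58
position: [0.3859, -0.1234, 0.3231]
tool_rot: [-3.141, 0.0, 0.401]
force: [0.8, -0.7, 1.4]
grip_width: 0.085
```

Call:
arm_command([
  [1,0.0,-0.45,-0.1,0,0,0],
  [1,0,-0.45,-0.1,0,0,0],
  [1,0,-0.45,-0.1,0,0,0],
])

```text
clock: 1.95
position: [0.3601, -0.0634, 0.3383]
tool_rot: [3.141, -0.0, 0.4]
force: [0.5, -0.1, -0.7]
grip_width: 0.0853
```

```bash
python3 snap.py w2
```

```text
1.95 [ 0.3601 -0.0634  0.3383] [ 3.1412e+00 -2.0000e-04  3.9960e-01] [ 0.44 -0.   -0.42  2.07  0.    1.07 -1.15] cam [ 0.43  -0.034  0.464]
```

View pics/w2.png

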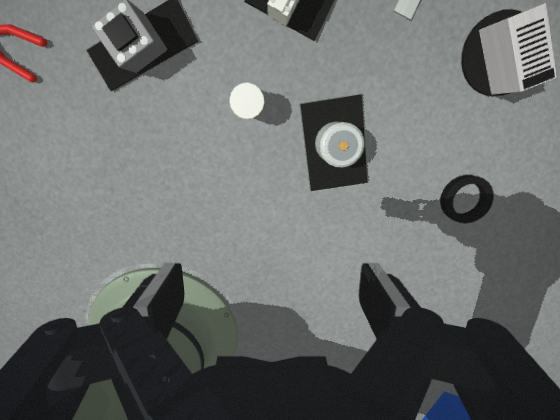

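Call:
arm_command([
  [1,1,0.15,0,0,0,0.4],
  [1,1,0.15,0,0,0,0.4],
  [1,1,0.15,0,0,0,0.4],
  [1,1,0.15,0,0,0,0.4],
])

```text
clock: 2.5
position: [0.5087, -0.0253, 0.3366]
tool_rot: [-3.14, 0.002, 0.086]
force: [-0.7, -0.3, -0.9]
grip_width: 0.0852
```

```bash
python3 snap.py w3
```

```text
2.5 [ 0.5087 -0.0253  0.3366] [-3.1402e+00  2.2000e-03  8.5800e-02] [ 0.3   0.27 -0.46  1.77  0.13  1.13 -1.68] cam [ 0.585 -0.019  0.462]
```

View pics/w3.png

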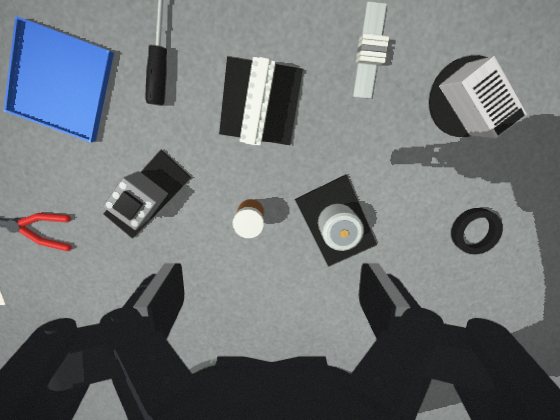

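```bash
cat > meas.py <<'E'
import json,sys
from h import *
n='w3';im=cv2.imread('pics/w3.png');c=json.load(open('pics/w3.json'))
for k in('R','t'):c[k]=np.array(c[k])
hsv=cv2.cvtColor(im,cv2.COLOR_BGR2HSV)
V=hsv[...,2]
m=((V<42)).astype('u1');
out=(cv2.resize(m*255,None,fx=1.4,fy=1.4));cv2.imwrite('pics/mask.png',out)
# rois u0,v0,u1,v1
for nm,(a,b,d,e) in dict(strip=(98,140,200,245),square=(212,50,310,150),oblong=(290,168,382,270),round=(420,48,530,140)).items():
    mm=np.zeros_like(m);mm[b:e,a:d]=m[b:e,a:d]
    ks=[k for k in cv2.findContours(mm,0,1)[0] if cv2.contourArea(k)>60]
    p=np.concatenate(ks).reshape(-1,2)
    w=(onz(c,p,.006)*1000).astype('f4')
    h=cv2.convexHull(w)
    r=cv2.minAreaRect(h);print(nm,r,[cv2.contourArea(k) for k in ks])
    print(cv2.minEnclosingCircle(h)) if nm=='round' else None
m=((hsv[...,0]>105)&(hsv[...,0]<125)&(hsv[...,1]>120)).astype('u1');m[150:]=0;m[:,140:]=0
k=max(cv2.findContours(m,0,1)[0],key=cv2.contourArea)
print('tray',cv2.minAreaRect((onz(c,k.reshape(-1,2),.014)*1000).astype('f4')))
g=cv2.resize(im[0:280],None,fx=1.4,fy=1.4,interpolation=cv2.INTER_CUBIC)
for nm,(a,b,d,e) in dict(con=(95,140,205,245),strip=(210,40,315,155),oth=(290,165,385,270),sup=(420,45,535,145)).items():
    cv2.imwrite(f'pics/c_{nm}.png',cv2.resize(im[b:e,a:d],None,fx=4,fy=4,interpolation=cv2.INTER_CUBIC))
rows=[cv2.resize(cv2.imread(f'pics/c_{x}.png'),(400,300)) for x in('con','strip','oth','sup')]
cv2.imwrite('pics/crops.png',np.vstack([np.hstack(rows[:2]),np.hstack(rows[2:])]))
E
python3 meas.py
```

```text
strip ((448.3094787597656, 165.20631408691406), (58.113609313964844, 143.81884765625), 48.91288757324219) [102.5, 1103.5]
square ((600.8023071289062, -0.5154228210449219), (104.17543029785156, 105.5359878540039), 86.2579574584961) [1911.0, 1211.0]
oblong ((430.8226623535156, -136.81106567382812), (128.882080078125, 85.8438720703125), 31.795284271240234) [1640.0]
round ((623.5199584960938, -303.75970458984375), (134.00692749023438, 102.2684555053711), 50.258079528808594) [206.0, 1228.5]
((631.1919555664062, -314.1893310546875), 73.02961730957031)
tray ((604.5369262695312, 283.7779235839844), (137.0428466796875, 130.2415771484375), 74.27446746826172)
```

View pics/crops.png

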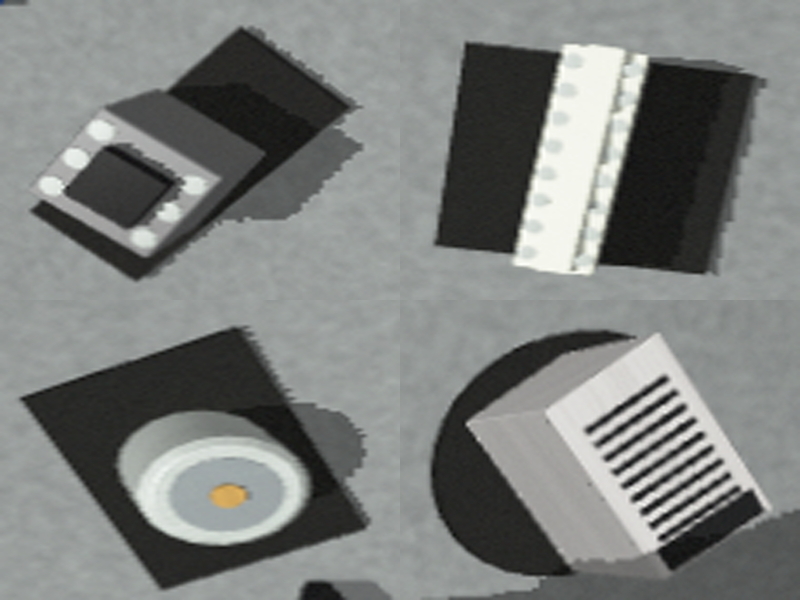

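View pics/mask.png

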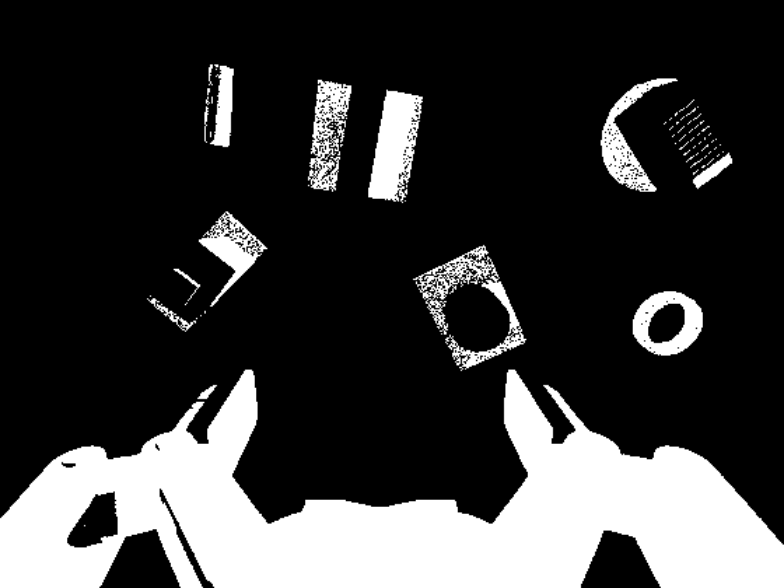

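```bash
cat > meas2.py <<'E'
import json
from h import *
im=cv2.imread('pics/w3.png');c=json.load(open('pics/w3.json'))
for k in('R','t'):c[k]=np.array(c[k])
hsv=cv2.cvtColor(im,cv2.COLOR_BGR2HSV);V=hsv[...,2]
for nm,pts,z in [('sup',[(494.2,56),(526.4,115),(497,137.3),(462.3,82.3)],.062),('con',[(123.9,177.8),(155.5,202.3),(136.3,230.3),(104.1,205.8)],.058)]:
    w=onz(c,pts,z)*1000
    e=np.roll(w,-1,0)-w
    print(nm,w.mean(0).round(1),np.linalg.norm(e,axis=1).round(1),np.degrees(np.arctan2(e[:,1],e[:,0])).round(1))
m=(V>190).astype('u1');mm=np.zeros_like(m);mm[48:150,235:290]=m[48:150,235:290]
k=np.concatenate([q for q in cv2.findContours(mm,0,1)[0] if cv2.contourArea(q)>20])
print('strip',cv2.minAreaRect((onz(c,k.reshape(-1,2),.050)*1000).astype('f4')))
m=((hsv[...,0]<25)&(hsv[...,1]>120)&(V>150)).astype('u1')[215:250,325:365]
ys,xs=np.nonzero(m);print('stud',xs.mean()+325,ys.mean()+215,onz(c,[(xs.mean()+325,ys.mean()+215)],.058))
# round pad left arc
m=(V<46).astype('u1');m=cv2.morphologyEx(m,3,np.ones((3,3)))
sub=np.zeros_like(m);sub[48:140,424:475]=m[48:140,424:475]
q=max(cv2.findContours(sub,0,1)[0],key=cv2.contourArea).reshape(-1,2)
h=cv2.convexHull(q).reshape(-1,2)
w=onz(c,h,.006)*1000
from scipy.optimize import least_squares
r=least_squares(lambda p:np.hypot(*(w-p).T)-56,[635,-300],loss='soft_l1',f_scale=1.)
print('round',r.x,r.fun.round(1),h.tolist())
w=onz(c,[(248,223)],.058);print('jar',w)
# tray corners by eye
E
python3 meas2.py
```

```text
sup [ 630.8 -299.4] [89.1 44.  88.4 46.5] [-135.3  135.5   46.3  -43.6]
con [449.  167.6] [52.7 53.1 55.  52.4] [-126.3  146.9   53.   -35.6]
strip ((598.5223999023438, 1.7632617950439453), (28.381393432617188, 107.56132507324219), 84.26470184326172)
stud 343.79545454545456 232.88636363636363 [[ 0.43254931 -0.13640578]]
round [ 634.57481162 -297.61638092] [-1.6 -5.4 -0.8 -1.2 -1.4 -1.4 -0.8 -0.7 -0.1  0.2  0.1  0.3  0.4  0.4
  0.2  0.9 -0.1 -0.1 -0.  -0.2 -0.8 -1.4 -1.1] [[474, 56], [474, 59], [468, 136], [457, 136], [453, 135], [450, 134], [445, 132], [442, 130], [435, 123], [431, 115], [430, 111], [429, 103], [429, 100], [430, 93], [433, 84], [435, 79], [439, 74], [450, 63], [453, 61], [455, 60], [458, 59], [465, 57], [469, 56]]
jar [[0.43576799 0.00119936]]
```

```bash
cat > go.py <<'E'
import sys
from h import *
from workcell import telemetry
s=telemetry.observe();R=Ro.from_euler('xyz',s['tool_rot'])
a=list(map(float,sys.argv[1:]))
print('now',s['clock'].__round__(2),(s['position']*1000).round(1),'yaw',np.degrees(s['tool_rot'][2]).round(1),'rp',np.degrees(s['tool_rot'][:2]).round(1),'grip',round(s['grip_width']*1000,1),'F',s['force'].round(1),'q7',s['qpos'][6].round(2))
# chain of targets x y z(mm) yaw(deg); each group of 4
p=s['position']*1000
for i in range(0,len(a),4):
    q=np.array(a[i:i+3]);Rt=Ro.from_euler('xyz',[180,0,a[i+3]],degrees=True)
    sh=R.inv().apply(q-p)/150;tu=np.degrees((R.inv()*Rt).as_rotvec())/45
    print(q,'sh',sh.round(3),'turn',tu.round(3));p=q;R=Rt
E
python3 go.py 432 -136.3 150 32 432 -136.3 36 32
```

```text
now 2.55 [507.5 -25.7 336.9] yaw 4.9 rp [-1.8e+02  1.0e-01] grip 85.6 F [-0.1 -0.4  0.1] q7 -1.68
[ 432.  -136.3  150. ] sh [-0.561  0.693  1.247] turn [-0.002  0.003 -0.602]
[ 432.  -136.3   36. ] sh [ 0.   -0.    0.76] turn [0. 0. 0.]
```

Call:
arm_command([
  [1,-0.56,0.693,1,0,0,-0.6],
  [1,-0.56,0.693,1,0,0,-0.6],
  [1,-0.56,0.693,1,0,0,-0.6],
  [1,-0.56,0.693,1,0,0,-0.6],
  [1,-0.56,0.693,1,0,0,-0.6],
])

```text
clock: 3.18
position: [0.4319, -0.1361, 0.1883]
tool_rot: [-3.141, 0.001, 0.555]
force: [0.3, 0.9, -0.6]
grip_width: 0.0853
```

```bash
python3 go.py 432 -136.3 140 32 432 -136.3 36 32; python3 snap.py w4
python3 - <<'E'
import cv2
E
```

```text
now 3.17 [ 431.9 -136.1  188.3] yaw 31.8 rp [-180.    0.] grip 85.3 F [ 0.3  0.9 -0.6] q7 -1.08
[ 432.  -136.3  140. ] sh [0.    0.002 0.322] turn [-0.     0.001 -0.005]
[ 432.  -136.3   36. ] sh [ 0.    -0.     0.693] turn [0. 0. 0.]
3.175 [ 0.4319 -0.1361  0.1883] [-3.1413e+00  5.0000e-04  5.5500e-01] [ 0.55  0.37 -0.46  2.08  0.24  0.74 -1.08] cam [ 0.497 -0.096  0.314]
```

View pics/w4.png

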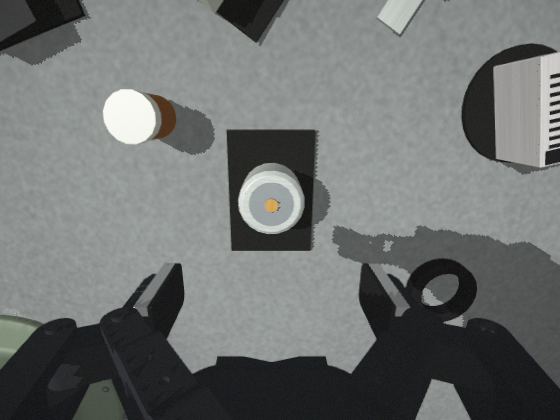

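Round candidates in w3: the can with stud (343,232), the tape ring (477,231) and the jar lid (248,223). For the oblong component they are the aluminium box (495,97) and the purple box, and for the strip they are the white strip (260,100) and the DIN piece (371,50). The can with the brass stud, now at (272,204) on its dark oblong pad, is the transformer.

Run:
```python
import json
from h import *
c=json.load(open('pics/w4.json'))
for k in('R','t'):c[k]=np.array(c[k])
print(onz(c,[(271.5,205.5)],.058), onz(c,[(227,130),(317,130),(310,250),(232,250)],.006).round(4),onz(c,[(227,130),(317,130),(310,250),(232,250)],.006).mean(0))
```

```text
[[ 0.43208728 -0.13680824]] [[ 0.4618 -0.0668]
 [ 0.5086 -0.1422]
 [ 0.3977 -0.2085]
 [ 0.3521 -0.1349]] [ 0.43004969 -0.13808868]
```

Call:
arm_command([
  [1,0,0,0.4,0,0,0],
  [1,0,0,0.8,0,0,0],
  [1,0,0,1,0,0,0],
  [1,0,0,1,0,0,0],
])

```text
clock: 3.72
position: [0.4327, -0.1342, 0.0378]
tool_rot: [-3.141, 0.001, 0.559]
force: [1.1, 0.4, 0.1]
grip_width: 0.0855
```

Call:
arm_command([
  [-1,0,0.01,0.01,0,0,0],
  [-1,0,0.01,0.01,0,0,0],
  [-1,0,0.01,0.01,0,0,0],
  [-1,0,0.01,0.01,0,0,0],
  [-1,0,0.01,0.01,0,0,0],
  [-1,0,0.01,0.01,0,0,0],
], newtons=50)

```text
clock: 4.47
position: [0.4343, -0.1367, 0.0387]
tool_rot: [3.139, -0.002, 0.558]
force: [-2.4, 2.5, 14.1]
grip_width: 0.0584
```

Call:
arm_command([
  [-1,0,0,-0.2,0,0,0],
  [-1,0,0,-0.5,0,0,0],
  [-1,0,0,-0.7,0,0,0],
  [-1,0,0,-0.7,0,0,0],
])

```text
clock: 4.97
position: [0.4343, -0.1373, 0.1446]
tool_rot: [3.137, -0.003, 0.557]
force: [0.1, -0.8, -4.5]
grip_width: 0.0581
```

```bash
python3 go.py 520 70 141 50 606 284 141 74 606 284 40 74
```

```text
now 4.97 [ 434.3 -137.3  144.6] yaw 31.9 rp [179.8  -0.2] grip 58.1 F [ 0.1 -0.8 -4.5] q7 -1.15
[520.  70. 141.] sh [ 1.215 -0.871  0.024] turn [ 0.006 -0.003 -0.402]
[606. 284. 141.] sh [ 1.461 -0.478 -0.   ] turn [ 0.     0.    -0.533]
[606. 284.  40.] sh [ 0.    -0.     0.673] turn [0. 0. 0.]
```

Call:
arm_command([
  [-1,0.2,-0.15,0,0,0,-0.08],
  [-1,0.5,-0.36,0,0,0,-0.2],
  [-1,0.8,-0.6,0,0,0,-0.33],
  [-1,1,-0.72,0,0,0,-0.4],
])

```text
clock: 5.48
position: [0.5034, 0.0373, 0.1414]
tool_rot: [-3.141, -0.001, 0.877]
force: [0.5, -1.1, -3.0]
grip_width: 0.0584
```

```bash
python3 go.py 570 160 143 62 606 284 143 74 606 284 40 74
```

```text
now 5.47 [503.4  37.3 141.4] yaw 50.2 rp [-180.   -0.] grip 58.4 F [ 0.5 -1.1 -3. ] q7 -1.25
[570. 160. 143.] sh [ 0.913 -0.182 -0.01 ] turn [-0.001 -0.001 -0.262]
[606. 284. 143.] sh [ 0.843 -0.176 -0.   ] turn [-0.     0.    -0.267]
[606. 284.  40.] sh [ 0.    -0.     0.687] turn [0. 0. 0.]
```

Call:
arm_command([
  [-1,0.3,-0.06,0,0,0,-0.09],
  [-1,0.6,-0.12,0,0,0,-0.18],
  [-1,0.91,-0.18,0,0,0,-0.26],
])

```text
clock: 5.85
position: [0.5707, 0.1573, 0.1411]
tool_rot: [-3.141, 0.001, 1.078]
force: [0.6, -1.0, -3.1]
grip_width: 0.0583
```

Call:
arm_command([
  [-1,0.4,-0.08,0,0,0,-0.1],
  [-1,0.7,-0.15,0,0,0,-0.2],
  [-1,0.84,-0.176,0,0,0,-0.27],
  [-1,0.84,-0.176,0,0,0,-0.27],
])

```text
clock: 6.35
position: [0.6062, 0.2814, 0.1406]
tool_rot: [-3.14, -0.0, 1.291]
force: [-1.6, -1.0, -3.9]
grip_width: 0.0581
```

```bash
python3 go.py 606 284 60 74  606 284 40 74; python3 snap.py w5
```

```text
now 6.35 [606.2 281.4 140.6] yaw 73.9 rp [-179.9   -0. ] grip 58.1 F [-1.6 -1.  -3.9] q7 -1.18
[606. 284.  60.] sh [ 0.016 -0.006  0.538] turn [-0.002 -0.    -0.001]
[606. 284.  40.] sh [ 0.    -0.     0.133] turn [0. 0. 0.]
6.35 [0.6062 0.2814 0.1406] [-3.1404 -0.      1.2905] [-0.15  0.77 -0.6   1.54  0.49  0.98 -1.18] cam [0.628 0.354 0.267]
```

View pics/w5.png

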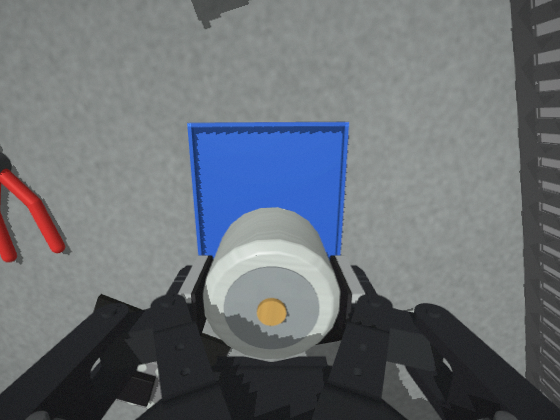

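Call:
arm_command([
  [-1,0.016,-0.006,0.25,0,0,0],
  [-1,0.016,-0.006,0.5,0,0,0],
  [-1,0.016,-0.006,0.62,0,0,0],
  [-1,0.016,-0.006,0.66,0,0,0],
  [-1,0.016,-0.006,0.68,0,0,0],
  [-1,0.016,-0.006,0.68,0,0,0],
])

```text
clock: 7.15
position: [0.6072, 0.2825, 0.0407]
tool_rot: [3.141, -0.001, 1.288]
force: [-0.2, 0.1, -3.9]
grip_width: 0.0585
```

Call:
arm_command([
  [-1,0,0,0.012,0,0,0],
  [-1,0,0,0.015,0,0,0],
  [0.2,0,0,0.015,0,0,0],
  [1,0,0,0.015,0,0,0],
  [1,0,0,0.015,0,0,0],
  [1,0,0,0.015,0,0,0],
])

```text
clock: 7.9
position: [0.6067, 0.2824, 0.0376]
tool_rot: [3.142, -0.0, 1.288]
force: [-0.7, -0.7, -0.1]
grip_width: 0.0857
```

Call:
arm_command([
  [1,0,0,0,0,0,0],
  [1,0,0,-0.3,0,0,0],
  [1,0,0,-0.7,0,0,0],
  [1,0,0,-1,0,0,0],
])

```text
clock: 8.4
position: [0.6068, 0.2826, 0.19]
tool_rot: [3.141, -0.001, 1.288]
force: [-0.1, -0.1, -0.1]
grip_width: 0.0854
```

```bash
python3 snap.py w6;python3 go.py 631 -299.4 190 45.5
```

```text
8.4 [0.6068 0.2826 0.19  ] [ 3.1408e+00 -1.1000e-03  1.2885e+00] [-0.14  0.72 -0.62  1.5   0.46  1.06 -1.15] cam [0.628 0.355 0.316]
now 8.45 [608.4 283.8 195.7] yaw 73.8 rp [179.7  -0.3] grip 85.2 F [2.3 1.3 7. ] q7 -1.15
[ 631.  -299.4  190. ] sh [-3.692  1.229  0.025] turn [ 0.005 -0.008  0.629]
```

View pics/w6.png

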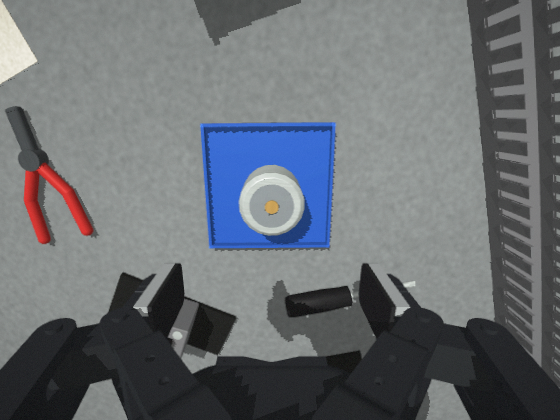

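Call:
arm_command([
  [1,-0.93,0.31,0,0,0,0],
  [1,-0.93,0.31,0,0,0,0],
  [1,-0.93,0.31,0,0,0,0],
])

```text
clock: 8.82
position: [0.6129, 0.131, 0.1873]
tool_rot: [3.141, 0.002, 1.284]
force: [1.3, 0.3, 0.3]
grip_width: 0.0852
```

Call:
arm_command([
  [1,-0.93,0.31,0,0,0,0],
  [1,-0.93,0.31,0,0,0,0],
  [1,-0.93,0.31,0,0,0,0],
])

```text
clock: 9.2
position: [0.6182, -0.0154, 0.1872]
tool_rot: [3.142, 0.001, 1.284]
force: [0.5, 0.9, 0.3]
grip_width: 0.0852
```

Call:
arm_command([
  [1,-0.93,0.31,0,0,0,0],
  [1,-0.93,0.31,0,0,0,0],
  [1,-0.93,0.31,0,0,0,0],
])

```text
clock: 9.57
position: [0.6238, -0.1619, 0.1871]
tool_rot: [-3.141, 0.001, 1.285]
force: [-0.1, 1.0, 0.0]
grip_width: 0.0855
```

```bash
python3 go.py 631 -299.4 190 45.5
```

```text
now 9.57 [ 623.8 -161.9  187.1] yaw 73.6 rp [-180.    0.] grip 85.5 F [-0.1  1.   0. ] q7 -0.47
[ 631.  -299.4  190. ] sh [-0.866  0.304 -0.019] turn [0.    0.001 0.625]
```

Call:
arm_command([
  [1,-0.87,0.3,0,0,0,0.625],
  [1,-0.87,0.3,0,0,0,0.625],
  [1,-0.87,0.3,0,0,0,0.625],
  [1,-0.87,0.3,0,0,0,0.625],
])

```text
clock: 10.07
position: [0.6312, -0.2957, 0.1872]
tool_rot: [-3.141, -0.0, 0.798]
force: [0.9, 0.1, -0.4]
grip_width: 0.0853
```

```bash
python3 snap.py w7
```

```text
10.075 [ 0.6312 -0.2957  0.1872] [-3.1412e+00 -4.0000e-04  7.9810e-01] [ 0.64  0.74 -0.48  1.43  0.36  1.07 -0.68] cam [ 0.684 -0.242  0.313]
```

View pics/w7.png

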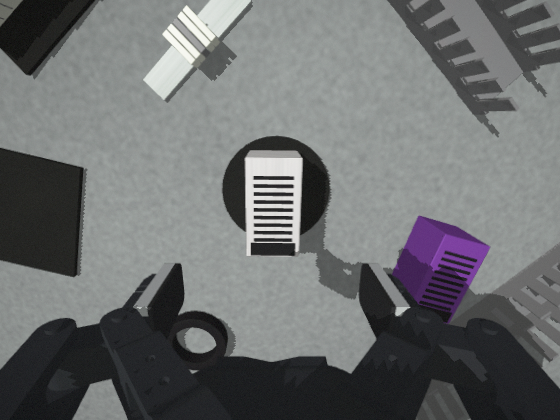

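```bash
python3 - <<'E'
import json
from h import *
from scipy.optimize import least_squares
im=cv2.imread('pics/w7.png');c=json.load(open('pics/w7.json'))
for k in('R','t'):c[k]=np.array(c[k])
V=im.max(2)
m=(V>200).astype('u1');m[:145]=0;m[262:]=0;m[:,:235]=0;m[:,310:]=0
k=max(cv2.findContours(m,0,1)[0],key=cv2.contourArea).reshape(-1,2);print(cv2.boundingRect(k))
w=onz(c,[(246,157),(302,157),(298.5,255),(247.5,255)],.062)*1000;e=np.roll(w,-1,0)-w
print(w.mean(0),np.linalg.norm(e,axis=1),np.degrees(np.arctan2(e[:,1],e[:,0])))
m=(V<46).astype('u1');m=cv2.morphologyEx(m,2,np.ones((3,3)));m[:125]=0;m[225:]=0;m[:,:215]=0;m[:,332:]=0
ys,xs=np.nonzero(m);h=cv2.convexHull(np.c_[xs,ys].astype('i4')).reshape(-1,2)
w=onz(c,h,.006)*1000
r=least_squares(lambda p:np.hypot(*(w-p).T)-56,[635,-300],loss='soft_l1',f_scale=1.);print('round',r.x,r.fun.round(1))
cv2.imwrite('pics/c7.png',cv2.resize(im[120:270,200:350],None,fx=4,fy=4))
E
python3 go.py 631 -299.4 38 45.7
```

```text
(246, 157, 56, 99)
[ 632.12042956 -298.29534185] [46.07853428 88.54327227 46.36384881 88.54769293] [ -44.24076349 -134.58554016  135.7620099    45.22985566]
round [ 634.57775555 -299.14591068] [-1.1 -1.2 -1.2 -1.1 -1.  -0.8 -1.9 -2.3 -1.4 -1.4 -1.  -1.1 -1.2 -0.7
 -0.8 -0.7 -0.6 -0.6 -0.4 -0.3  0.1 -0.1  0.1 -0.  -0.2 -0.1 -0.1 -0.1
 -0.2 -0.2 -0.3 -0.4 -0.6 -0.6 -0.4 -0.6]
now 10.12 [ 631.4 -294.4  187.4] yaw 45.9 rp [-180.   -0.] grip 85.5 F [-0.9  1.1  0.2] q7 -0.68
[ 631.  -299.4   38. ] sh [-0.027  0.022  0.996] turn [-0.001 -0.001  0.005]
```

View pics/c7.png

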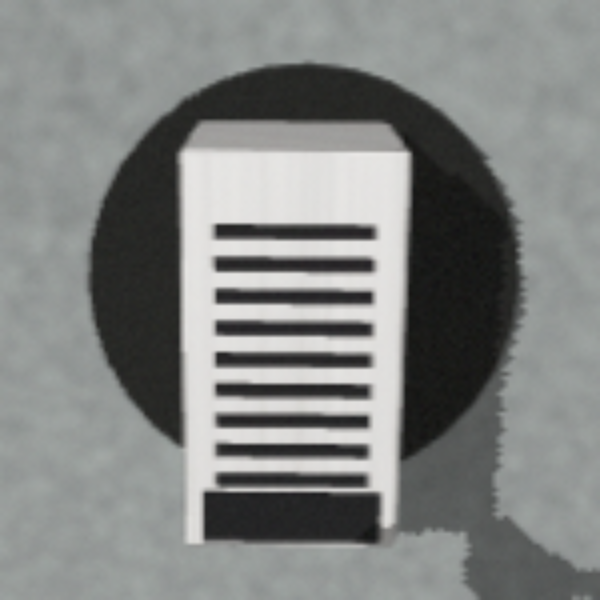

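Call:
arm_command([
  [1,-0.02,0.02,0.3,0,0,0.01],
  [1,-0.02,0.02,0.7,0,0,0.01],
  [1,-0.02,0.02,0.98,0,0,0.01],
  [1,-0.02,0.02,0.98,0,0,0.01],
])

```text
clock: 10.62
position: [0.6299, -0.2975, 0.0379]
tool_rot: [-3.136, 0.001, 0.794]
force: [-0.2, -0.0, 0.9]
grip_width: 0.0856
```

Call:
arm_command([
  [-1,0,0,0,0,0,0],
  [-1,0,0,0,0,0,0],
  [-1,0,0,0,0,0,0],
  [-1,0,0,0,0,0,0],
  [-1,0,0,0,0,0,0],
  [-1,0,0,0,0,0,0],
])

```text
clock: 11.38
position: [0.6319, -0.3005, 0.0429]
tool_rot: [3.139, -0.001, 0.79]
force: [-3.2, 2.2, 12.0]
grip_width: 0.0476
```

Call:
arm_command([
  [-1,0,0,0,0,0,0],
  [-1,0,0,-0.2,0,0,0],
  [-1,0,0,-0.5,0,0,0],
  [-1,0,0,-0.7,0,0,0],
  [-1,0,0,-0.7,0,0,0],
])

```text
clock: 12.0
position: [0.6321, -0.3011, 0.1489]
tool_rot: [3.137, -0.002, 0.79]
force: [-0.2, 0.4, -3.3]
grip_width: 0.0471
```

```bash
python3 go.py 530 -216 143 39 430.5 -137.5 143 31.8 430.5 -137.5 40 31.8
```

```text
now 12.0 [ 632.1 -301.1  148.9] yaw 45.2 rp [ 1.797e+02 -1.000e-01] grip 47.1 F [-0.2  0.4 -3.3] q7 -0.7
[ 530. -216.  143.] sh [-0.077 -0.883  0.035] turn [ 0.006 -0.002  0.139]
[ 430.5 -137.5  143. ] sh [-0.186 -0.824 -0.   ] turn [ 0.   -0.    0.16]
[ 430.5 -137.5   40. ] sh [ 0.    -0.     0.687] turn [0. 0. 0.]
```

Call:
arm_command([
  [-1,-0.02,-0.2,0,0,0,0.03],
  [-1,-0.04,-0.5,0,0,0,0.08],
  [-1,-0.08,-0.88,0,0,0,0.14],
  [-1,-0.08,-0.88,0,0,0,0.14],
])

```text
clock: 12.5
position: [0.5252, -0.2137, 0.1449]
tool_rot: [-3.139, 0.003, 0.682]
force: [1.5, -0.8, -3.3]
grip_width: 0.0474
```

```bash
python3 go.py 430.5 -137.5 143 31.8 430.5 -137.5 40 31.8
```

```text
now 12.5 [ 525.2 -213.7  144.9] yaw 39.1 rp [-1.798e+02  1.000e-01] grip 47.4 F [ 1.5 -0.8 -3.3] q7 -0.92
[ 430.5 -137.5  143. ] sh [-0.17  -0.792  0.015] turn [-0.004  0.004  0.161]
[ 430.5 -137.5   40. ] sh [ 0.    -0.     0.687] turn [0. 0. 0.]
```

Call:
arm_command([
  [-1,-0.05,-0.3,0,0,0,0.05],
  [-1,-0.11,-0.55,0,0,0,0.1],
  [-1,-0.17,-0.79,0,0,0,0.16],
  [-1,-0.17,-0.79,0,0,0,0.16],
])

```text
clock: 13.0
position: [0.4329, -0.1391, 0.1454]
tool_rot: [-3.141, 0.001, 0.555]
force: [-0.7, -0.6, -3.4]
grip_width: 0.0476
```

```bash
python3 go.py 430.5 -137.5 43 31.8; python3 snap.py w8
```

```text
now 13.0 [ 432.9 -139.1  145.4] yaw 31.8 rp [-1.8e+02  1.0e-01] grip 47.6 F [-0.7 -0.6 -3.4] q7 -1.15
[ 430.5 -137.5   43. ] sh [-0.007 -0.017  0.683] turn [-0.001  0.001  0.   ]
13.0 [ 0.4329 -0.1391  0.1454] [-3.1411e+00  1.2000e-03  5.5510e-01] [ 0.54  0.45 -0.46  2.11  0.32  0.65 -1.15] cam [ 0.498 -0.099  0.271]
```

View pics/w8.png

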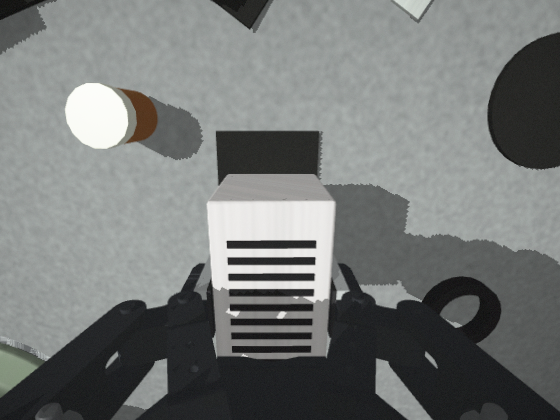

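Call:
arm_command([
  [-1,-0.01,-0.015,0.25,0,0,0],
  [-1,-0.01,-0.015,0.5,0,0,0],
  [-1,-0.01,-0.015,0.62,0,0,0],
  [-1,-0.01,-0.015,0.65,0,0,0],
  [-1,-0.01,-0.015,0.67,0,0,0],
  [-1,-0.01,-0.015,0.67,0,0,0],
])

```text
clock: 13.8
position: [0.4324, -0.1391, 0.0455]
tool_rot: [3.141, -0.001, 0.554]
force: [-0.6, -0.2, -3.6]
grip_width: 0.0475
```

Call:
arm_command([
  [-1,-0.005,-0.01,0.01,0,0,0],
  [-1,-0.005,-0.01,0.02,0,0,0],
  [-1,-0.005,-0.01,0.02,0,0,0],
  [0,-0.005,-0.01,0.02,0,0,0],
  [1,-0.005,-0.01,0.02,0,0,0],
  [1,-0.005,-0.01,0.02,0,0,0],
  [1,-0.005,-0.01,0.02,0,0,0],
])

```text
clock: 14.68
position: [0.4306, -0.138, 0.0421]
tool_rot: [3.142, -0.0, 0.554]
force: [0.2, 0.1, -0.3]
grip_width: 0.0855
```

Call:
arm_command([
  [1,0,0,0,0,0,0],
  [1,0,0,-0.3,0,0,0],
  [1,0,0,-0.7,0,0,0],
  [1,0,0,-1,0,0,0],
  [1,0,0,-1,0,0,0],
])

```text
clock: 15.3
position: [0.4318, -0.1385, 0.1949]
tool_rot: [3.137, -0.003, 0.553]
force: [-0.8, -0.5, -1.6]
grip_width: 0.0856
```

```bash
python3 snap.py w9;python3 go.py 606 284 190 74
```

```text
15.3 [ 0.4318 -0.1385  0.1949] [ 3.1374e+00 -3.0000e-03  5.5320e-01] [ 0.6   0.36 -0.52  2.07  0.26  0.76 -1.1 ] cam [ 0.496 -0.099  0.321]
now 15.35 [ 431.  -138.4  193.2] yaw 31.7 rp [ 1.799e+02 -1.000e-01] grip 85.4 F [-0.4 -0.7 -0.6] q7 -1.1
[606. 284. 190.] sh [ 2.473 -1.783  0.021] turn [ 0.003 -0.001 -0.94 ]
```

View pics/w9.png

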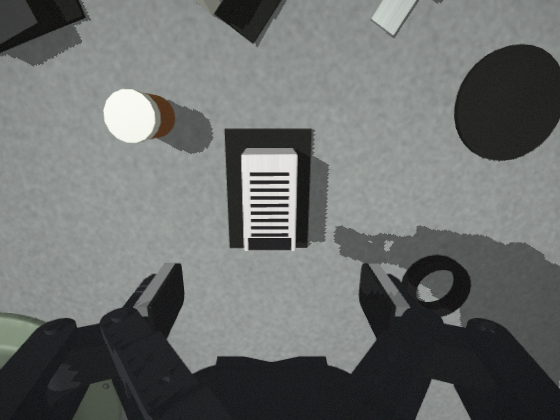

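```bash
cat > quad.py <<'E'
import json,sys
from h import *
def quad(n,pts,z):
    c=json.load(open(f'pics/{n}.json'))
    for k in('R','t'):c[k]=np.array(c[k])
    w=onz(c,pts,z)*1000;e=np.roll(w,-1,0)-w
    print(w.mean(0).round(1),np.linalg.norm(e,axis=1).round(1),np.degrees(np.arctan2(e[:,1],e[:,0])).round(1))
E
python3 -c "
from quad import *
quad('w9',[(243,154),(298,154),(295,249.5),(244,249.5)],.062)
quad('w9',[(225,129),(313,129),(308,248),(230,248)],.006)
im=cv2.imread('pics/w9.png');cv2.imwrite('pics/c9.png',cv2.resize(im[120:260,215:325],None,fx=4,fy=4))"
```

```text
[ 432.6 -138. ] [46.5 88.1 47.5 88.1] [ -58.3 -148.6  121.6   30.8]
[ 429.8 -138.6] [ 88.6 130.4  88.2 130.2] [ -58.3 -148.5  121.6   31.7]
```

View pics/c9.png

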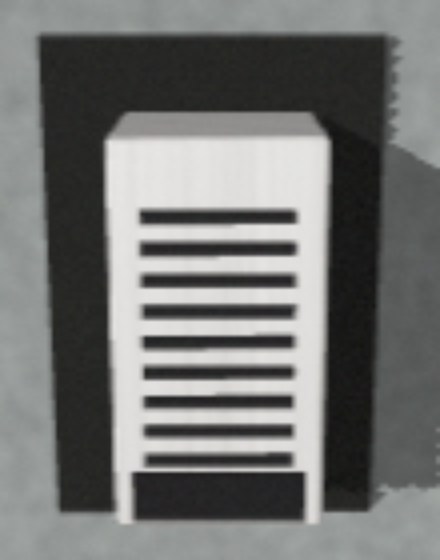

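Call:
arm_command([
  [1,0.95,-0.69,0,0,0,-0.45],
  [1,0.95,-0.69,0,0,0,-0.45],
  [1,0.95,-0.69,0,0,0,-0.45],
  [1,0.95,-0.69,0,0,0,-0.45],
])

```text
clock: 15.85
position: [0.4975, 0.0291, 0.1908]
tool_rot: [-3.139, -0.001, 0.913]
force: [0.2, 0.0, -1.2]
grip_width: 0.0855
```

```bash
python3 go.py 577 154 190 62 606.7 282.4 190 74; python3 -c "
from quad import *
quad('w6',[(271.5,207.5)],.058)"
```

```text
now 15.85 [497.5  29.1 190.8] yaw 52.3 rp [-179.9   -0. ] grip 85.5 F [ 0.2  0.  -1.2] q7 -1.18
[577. 154. 190.] sh [ 0.983 -0.09   0.007] turn [-0.003 -0.001 -0.215]
[606.7 282.4 190. ] sh [ 0.849 -0.227 -0.   ] turn [-0.     0.    -0.267]
[606.9 279.9] [0.] [0.]
```

Call:
arm_command([
  [1,0.98,-0.09,0,0,0,-0.21],
  [1,0.98,-0.09,0,0,0,-0.21],
  [1,0.98,-0.09,0,0,0,-0.21],
])

```text
clock: 16.23
position: [0.5775, 0.1519, 0.1905]
tool_rot: [-3.14, -0.0, 1.075]
force: [-0.3, -0.2, -0.3]
grip_width: 0.0854
```

Call:
arm_command([
  [1,0.85,-0.23,0,0,0,-0.27],
  [1,0.85,-0.23,0,0,0,-0.27],
  [1,0.85,-0.23,0,0,0,-0.27],
  [1,0.85,-0.23,0,0,0,-0.27],
])

```text
clock: 16.73
position: [0.6073, 0.2772, 0.1905]
tool_rot: [-3.14, 0.002, 1.285]
force: [-1.1, -1.3, 0.3]
grip_width: 0.0855
```

```bash
python3 go.py 607 282 38 74
```

```text
now 16.73 [607.3 277.2 190.5] yaw 73.6 rp [-1.799e+02  1.000e-01] grip 85.5 F [-1.1 -1.3  0.3] q7 -1.17
[607. 282.  38.] sh [ 0.032 -0.01   1.017] turn [-0.002  0.002 -0.009]
```

Call:
arm_command([
  [1,0.025,-0.01,0.3,0,0,0],
  [1,0.025,-0.01,0.7,0,0,0],
  [1,0.025,-0.01,1,0,0,0],
  [1,0.025,-0.01,1,0,0,0],
  [1,0.025,-0.01,1,0,0,0],
])

```text
clock: 17.35
position: [0.6083, 0.2811, 0.0439]
tool_rot: [3.14, -0.001, 1.283]
force: [0.1, -0.2, -0.5]
grip_width: 0.0855
```

Call:
arm_command([
  [-1,0,0,0,0,0,0],
  [-1,0,0,0,0,0,0],
  [-1,0,0,0,0,0,0],
  [-1,0,0,0,0,0,0],
  [-1,0,0,0,0,0,0],
  [-1,0,0,0,0,0,0],
])

```text
clock: 18.1
position: [0.6082, 0.2818, 0.0443]
tool_rot: [3.14, -0.001, 1.284]
force: [-4.5, -4.5, 18.1]
grip_width: 0.0585
```

Call:
arm_command([
  [-1,0,0,0,0,0,0],
  [-1,0,0,-0.2,0,0,0],
  [-1,0,0,-0.5,0,0,0],
  [-1,0,0,-0.7,0,0,0],
  [-1,0,0,-0.7,0,0,0],
])

```text
clock: 18.73
position: [0.6084, 0.2821, 0.1499]
tool_rot: [3.138, -0.003, 1.284]
force: [-0.3, -0.4, -4.5]
grip_width: 0.0582
```

```bash
python3 go.py 634.5 -299 145 74
```

```text
now 18.73 [608.4 282.1 149.9] yaw 73.6 rp [ 1.798e+02 -1.000e-01] grip 58.2 F [-0.3 -0.4 -4.5] q7 -1.21
[ 634.5 -299.   145. ] sh [-3.666  1.262  0.027] turn [ 0.004 -0.003 -0.01 ]
```

Call:
arm_command([
  [-1,-0.25,0.08,0,0,0,0],
  [-1,-0.6,0.2,0,0,0,0],
  [-1,-0.95,0.32,0,0,0,0],
])

```text
clock: 19.1
position: [0.6126, 0.1295, 0.146]
tool_rot: [-3.141, 0.001, 1.285]
force: [0.5, -0.7, -3.8]
grip_width: 0.0581
```

Call:
arm_command([
  [-1,-0.36,0.12,0,0,0,0],
  [-1,-0.7,0.24,0,0,0,0],
  [-1,-1,0.34,0,0,0,0],
])

```text
clock: 19.48
position: [0.6191, -0.0294, 0.1461]
tool_rot: [-3.141, 0.001, 1.284]
force: [0.4, 0.2, -3.6]
grip_width: 0.058
```

Call:
arm_command([
  [-1,-0.36,0.12,0,0,0,0],
  [-1,-0.7,0.24,0,0,0,0],
  [-1,-0.95,0.33,0,0,0,0],
])

```text
clock: 19.85
position: [0.626, -0.1806, 0.1459]
tool_rot: [-3.14, 0.001, 1.283]
force: [1.0, 0.8, -3.8]
grip_width: 0.0581
```

```bash
python3 go.py 634.5 -299 145 60
```

```text
now 19.85 [ 626.  -180.6  145.9] yaw 73.5 rp [-1.799e+02  1.000e-01] grip 58.1 F [ 1.   0.8 -3.8] q7 -0.51
[ 634.5 -299.   145. ] sh [-0.741  0.278  0.006] turn [-0.002  0.001  0.3  ]
```

Call:
arm_command([
  [-1,-0.3,0.12,0,0,0,0],
  [-1,-0.55,0.21,0,0,0,0],
  [-1,-0.74,0.28,0,0,0,0],
  [-1,-0.74,0.28,0,0,0,0],
  [-1,-0.74,0.28,0,0,0,0],
])

```text
clock: 20.48
position: [0.6356, -0.2951, 0.1462]
tool_rot: [-3.14, -0.001, 1.285]
force: [0.2, 0.4, -3.0]
grip_width: 0.0578
```

```bash
python3 go.py 634.5 -299 44.5 73.5; python3 snap.py w10
```

```text
now 20.48 [ 635.6 -295.1  146.2] yaw 73.6 rp [-179.9   -0. ] grip 57.8 F [ 0.2  0.4 -3. ] q7 -0.31
[ 634.5 -299.    44.5] sh [-0.027  0.001  0.678] turn [-0.002 -0.001  0.003]
20.475 [ 0.6356 -0.2951  0.1462] [-3.1404e+00 -6.0000e-04  1.2849e+00] [ 0.72  0.82 -0.64  1.44  0.52  1.06 -0.31] cam [ 0.657 -0.223  0.272]
```

View pics/w10.png

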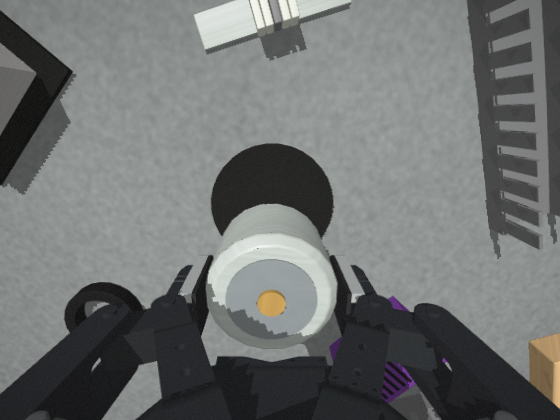

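Call:
arm_command([
  [-1,-0.02,0,0.25,0,0,0],
  [-1,-0.02,0,0.5,0,0,0],
  [-1,-0.02,0,0.61,0,0,0],
  [-1,-0.02,0,0.64,0,0,0],
  [-1,-0.02,0,0.66,0,0,0],
  [-1,-0.02,0,0.66,0,0,0],
])

```text
clock: 21.28
position: [0.6355, -0.2989, 0.049]
tool_rot: [3.14, 0.0, 1.284]
force: [0.0, -0.1, -4.5]
grip_width: 0.0582
```

Call:
arm_command([
  [-1,0,0,0.015,0,0,0],
  [-1,0,0,0.032,0,0,0],
  [-1,0,0,0.032,0,0,0],
  [0,0,0,0.032,0,0,0],
  [1,0,0,0.032,0,0,0],
  [1,0,0,0.032,0,0,0],
  [1,0,0,0.032,0,0,0],
])

```text
clock: 22.15
position: [0.6351, -0.2988, 0.0432]
tool_rot: [3.142, -0.0, 1.284]
force: [0.1, 0.7, -0.3]
grip_width: 0.0854
```

Call:
arm_command([
  [1,0,0,0,0,0,0],
  [1,0,0,-0.3,0,0,0],
  [1,0,0,-0.7,0,0,0],
  [1,0,0,-1,0,0,0],
  [1,0,0,-1,0,0,0],
])

```text
clock: 22.78
position: [0.6365, -0.2992, 0.1972]
tool_rot: [3.136, 0.001, 1.284]
force: [-1.0, -0.3, -0.2]
grip_width: 0.0853
```

```bash
python3 snap.py w11;python3 go.py 449 167 190 54.4
```

```text
22.775 [ 0.6365 -0.2992  0.1972] [3.1360e+00 8.0000e-04 1.2841e+00] [ 0.73  0.77 -0.66  1.4   0.49  1.13 -0.28] cam [ 0.658 -0.227  0.323]
now 22.82 [ 635.6 -299.1  194.7] yaw 73.6 rp [179.9   0. ] grip 85.4 F [ 0.5 -0.1 -1.5] q7 -0.28
[449. 167. 190.] sh [ 2.629 -2.072  0.025] turn [0.003 0.    0.426]
```

View pics/w11.png

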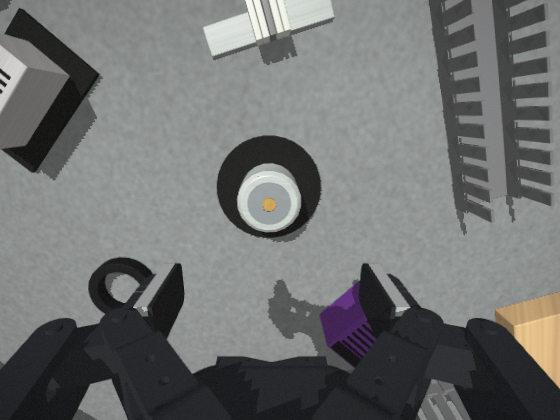

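```bash
python3 -c "
from quad import *
quad('w11',[(269.3,204.7)],.058)
quad('w11',[(217,187),(269,136),(321,187),(269,239)],.006)
quad('w11',[(217,187),(321,187)],.006)
quad('w11',[(269,136),(269,239)],.006)"
```

```text
[ 635.4 -301.3] [0.] [0.]
[ 635.9 -298.6] [77.  77.  81.9 81.8] [  27.2  -60.2 -149.3  116.3]
[ 636.4 -296.9] [111.3 111.3] [-16.5 163.5]
[ 635.4 -300.2] [113.3 113.3] [-106.5   73.5]
```

Call:
arm_command([
  [1,0.95,-0.75,0,0,0,0],
  [1,0.95,-0.75,0,0,0,0],
  [1,0.95,-0.75,0,0,0,0],
  [1,0.95,-0.75,0,0,0,0],
])

```text
clock: 23.32
position: [0.566, -0.1263, 0.1928]
tool_rot: [-3.14, -0.0, 1.29]
force: [0.1, -1.2, 0.1]
grip_width: 0.0851
```

Call:
arm_command([
  [1,0.95,-0.75,0,0,0,0],
  [1,0.95,-0.75,0,0,0,0],
  [1,0.95,-0.75,0,0,0,0],
  [1,0.95,-0.75,0,0,0,0],
])

```text
clock: 23.82
position: [0.4985, 0.0412, 0.1929]
tool_rot: [-3.141, -0.001, 1.29]
force: [0.3, -0.7, -0.4]
grip_width: 0.0852
```

```bash
python3 go.py 449 167 190 54.4
```

```text
now 23.82 [498.5  41.2 192.9] yaw 73.9 rp [-179.9   -0. ] grip 85.2 F [ 0.3 -0.7 -0.4] q7 -0.9
[449. 167. 190.] sh [ 0.714 -0.55   0.02 ] turn [-0.001 -0.     0.433]
```

Transformer is within about 3 mm of the round pad's centre. On to the contactor.

Call:
arm_command([
  [1,0.72,-0.55,0,0,0,0.43],
  [1,0.72,-0.55,0,0,0,0.43],
  [1,0.72,-0.55,0,0,0,0.43],
  [1,0.72,-0.55,0,0,0,0.43],
])

```text
clock: 24.32
position: [0.4511, 0.1655, 0.1928]
tool_rot: [-3.141, 0.0, 0.948]
force: [0.3, -0.2, -0.8]
grip_width: 0.0852
```

```bash
python3 snap.py w12;python3 go.py 449 167 40 54.4
python3 -c "
import cv2
im=cv2.imread('pics/w12.png');cv2.imwrite('pics/c12.png',cv2.resize(im[110:270,190:350],None,fx=3.75,fy=3.75,interpolation=2))"
```

```text
24.325 [0.4511 0.1655 0.1928] [-3.141e+00  4.000e-04  9.484e-01] [ 0.07  0.45 -0.7   2.    0.39  0.83 -1.47] cam [0.496 0.227 0.319]
now 24.38 [451.5 164.3 192.7] yaw 54.3 rp [-180.    0.] grip 85.0 F [-0.3 -0.5 -0. ] q7 -1.47
[449. 167.  40.] sh [ 0.006 -0.024  1.018] turn [-0.     0.001 -0.003]
```

View pics/c12.png

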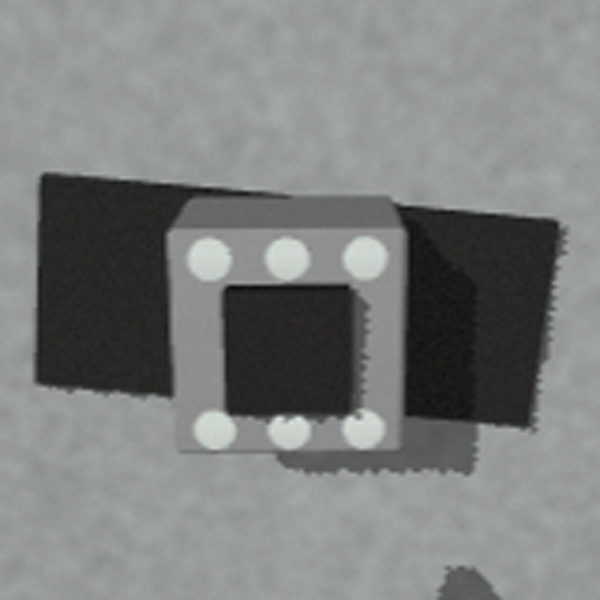

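View pics/w12.png

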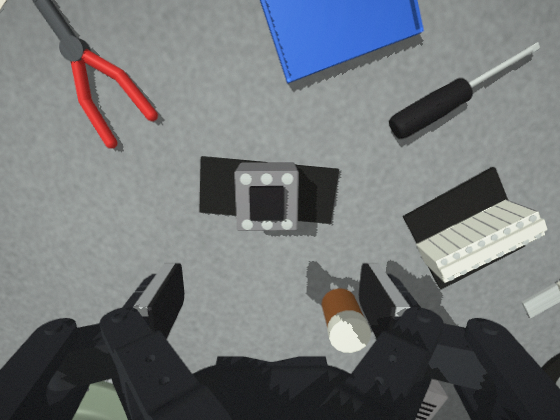

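```bash
python3 -c "
from quad import *
quad('w12',[(234.8,170.8),(298.3,170.8),(297.2,230),(237.5,230.5)],.058)
quad('w12',[(201.2,156.1),(339.3,168.1),(331.9,224.7),(199.6,211.9)],.006)"
```

```text
[449.7 169.2] [55.  54.8 54.9 55.3] [ -35.6 -125.2  144.9   54.9]
[448.4 166.1] [142.9  62.5 144.9  60.3] [ -40.6 -129.3  138.5   48.9]
```

Call:
arm_command([
  [1,0.015,-0.027,0.3,0,0,0],
  [1,0.015,-0.027,0.7,0,0,0],
  [1,0.015,-0.027,1,0,0,0],
  [1,0.015,-0.027,1,0,0,0],
  [1,0.015,-0.027,1,0,0,0],
])

```text
clock: 25.0
position: [0.45, 0.1688, 0.0444]
tool_rot: [3.141, -0.001, 0.946]
force: [0.1, 0.4, 0.9]
grip_width: 0.0854
```

Call:
arm_command([
  [-1,0,0,0,0,0,0],
  [-1,0,0,0,0,0,0],
  [-1,0,0,0,0,0,0],
  [-1,0,0,0,0,0,0],
  [-1,0,0,0,0,0,0],
  [-1,0,0,0,0,0,0],
])

```text
clock: 25.75
position: [0.45, 0.1692, 0.0447]
tool_rot: [3.14, -0.001, 0.946]
force: [-2.1, -2.7, 18.8]
grip_width: 0.0553
```

Call:
arm_command([
  [-1,0,0,0,0,0,0],
  [-1,0,0,-0.2,0,0,0],
  [-1,0,0,-0.5,0,0,0],
  [-1,0,0,-0.7,0,0,0],
  [-1,0,0,-0.7,0,0,0],
])

```text
clock: 26.38
position: [0.4502, 0.1692, 0.1504]
tool_rot: [3.139, -0.003, 0.946]
force: [0.8, 0.2, -4.2]
grip_width: 0.055
```

```bash
python3 go.py 528 226 150 64 606 284 150 74
```

```text
now 26.38 [450.2 169.2 150.4] yaw 54.2 rp [179.8  -0.2] grip 55.0 F [ 0.8  0.2 -4.2] q7 -1.55
[528. 226. 150.] sh [0.611 0.199 0.005] turn [ 0.004 -0.003 -0.218]
[606. 284. 150.] sh [0.575 0.298 0.   ] turn [ 0.     0.    -0.222]
```

Call:
arm_command([
  [-1,0.2,0.06,0,0,0,-0.07],
  [-1,0.4,0.13,0,0,0,-0.14],
  [-1,0.61,0.2,0,0,0,-0.22],
])

```text
clock: 26.75
position: [0.5274, 0.226, 0.1472]
tool_rot: [-3.141, 0.001, 1.121]
force: [1.1, 0.1, -3.7]
grip_width: 0.055
```

Call:
arm_command([
  [-1,0.25,0.13,0,0,0,-0.1],
  [-1,0.45,0.24,0,0,0,-0.18],
  [-1,0.58,0.3,0,0,0,-0.22],
  [-1,0.58,0.3,0,0,0,-0.22],
  [-1,0.58,0.3,0,0,0,-0.22],
])

```text
clock: 27.38
position: [0.6047, 0.2841, 0.1473]
tool_rot: [-3.141, 0.001, 1.292]
force: [0.4, 0.6, -3.7]
grip_width: 0.0547
```

```bash
python3 go.py 606 284 48 74
```

```text
now 27.38 [604.7 284.1 147.3] yaw 74.0 rp [-1.799e+02  1.000e-01] grip 54.7 F [ 0.4  0.6 -3.7] q7 -1.23
[606. 284.  48.] sh [0.003 0.009 0.662] turn [-0.001  0.002  0.001]
```

Call:
arm_command([
  [-1,0,0.01,0.25,0,0,0],
  [-1,0,0.01,0.5,0,0,0],
  [-1,0,0.01,0.61,0,0,0],
  [-1,0,0.01,0.65,0,0,0],
  [-1,0,0.01,0.67,0,0,0],
  [-1,0,0.01,0.67,0,0,0],
])

```text
clock: 28.12
position: [0.6072, 0.2844, 0.0486]
tool_rot: [3.141, -0.001, 1.292]
force: [0.7, -0.9, -3.4]
grip_width: 0.0551
```

Call:
arm_command([
  [-1,0,0,0.015,0,0,0],
  [-1,0,0,0.03,0,0,0],
  [-1,0,0,0.03,0,0,0],
  [0,0,0,0.03,0,0,0],
  [1,0,0,0.03,0,0,0],
  [1,0,0,0.03,0,0,0],
  [1,0,0,0.03,0,0,0],
])

```text
clock: 29.0
position: [0.6069, 0.2842, 0.0432]
tool_rot: [-3.142, -0.0, 1.292]
force: [0.4, -0.5, 0.3]
grip_width: 0.0852
```

Call:
arm_command([
  [1,0,0,0,0,0,0],
  [1,0,0,-0.3,0,0,0],
  [1,0,0,-0.7,0,0,0],
  [1,0,0,-1,0,0,0],
  [1,0,0,-1,0,0,0],
])

```text
clock: 29.62
position: [0.608, 0.2851, 0.1969]
tool_rot: [3.138, -0.004, 1.292]
force: [0.2, 0.5, -0.8]
grip_width: 0.0855
```

```bash
python3 snap.py w13;python3 go.py 598.5 1.8 195 174.3
```

```text
29.625 [0.608  0.2851 0.1969] [ 3.1376 -0.0036  1.292 ] [-0.09  0.74 -0.72  1.49  0.52  1.1  -1.2 ] cam [0.629 0.357 0.323]
now 29.68 [607.3 284.4 194.5] yaw 74.0 rp [ 1.799e+02 -1.000e-01] grip 85.6 F [ 0.3  0.6 -1.5] q7 -1.2
[598.5   1.8 195. ] sh [-1.827  0.462 -0.005] turn [ 3.000e-03  1.000e-03 -2.228e+00]
```

View pics/w13.png

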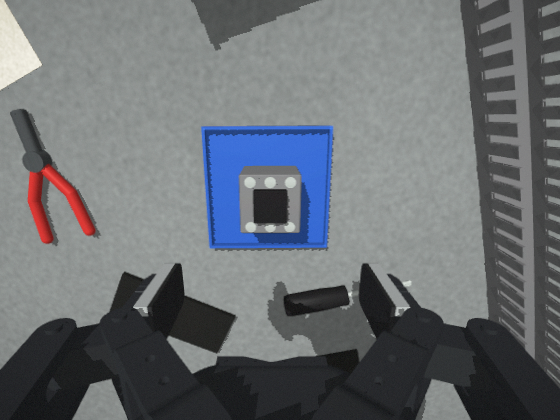

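Call:
arm_command([
  [1,-0.91,0.23,0,0,0,-0.8],
  [1,-0.91,0.23,0,0,0,-0.8],
  [1,-0.91,0.23,0,0,0,-0.8],
  [1,-0.91,0.23,0,0,0,-0.8],
])

```text
clock: 30.18
position: [0.6022, 0.141, 0.1917]
tool_rot: [-3.139, 0.0, 1.922]
force: [0.1, 0.5, -0.6]
grip_width: 0.0853
```

```bash
python3 go.py 598.5 1.8 195 144 598.5 1.8 195 174.3
```

```text
now 30.18 [602.2 141.  191.7] yaw 110.1 rp [-179.9    0. ] grip 85.3 F [ 0.1  0.5 -0.6] q7 -0.47
[598.5   1.8 195. ] sh [-0.863 -0.343 -0.021] turn [-0.003 -0.001 -0.753]
[598.5   1.8 195. ] sh [0. 0. 0.] turn [ 0.     0.    -0.673]
```

Call:
arm_command([
  [1,-0.86,-0.34,0,0,0,-0.75],
  [1,-0.86,-0.34,0,0,0,-0.75],
  [1,-0.86,-0.34,0,0,0,-0.75],
  [1,-0.86,-0.34,0,0,0,-0.75],
])

```text
clock: 30.68
position: [0.5983, 0.0035, 0.1919]
tool_rot: [-3.141, -0.002, 2.508]
force: [-0.6, -0.9, 0.0]
grip_width: 0.0855
```

Call:
arm_command([
  [1,0,0,0,0,0,-0.67],
  [1,0,0,0,0,0,-0.67],
  [1,0,0,0,0,0,-0.67],
  [1,0,0,0,0,0,-0.67],
])

```text
clock: 31.18
position: [0.5985, 0.0064, 0.1926]
tool_rot: [3.141, -0.001, 3.034]
force: [-0.0, -0.4, -0.3]
grip_width: 0.0855
```

```bash
python3 snap.py w14;python3 go.py 598.5 1.8 42 174.3
python3 -c "
import cv2
im=cv2.imread('pics/w14.png');cv2.imwrite('pics/c14.png',cv2.resize(im[110:270,190:350],None,fx=3.75,fy=3.75,interpolation=2))"
```

```text
31.175 [0.5985 0.0064 0.1926] [ 3.1405e+00 -1.2000e-03  3.0339e+00] [ 0.6   0.8  -1.13  1.69  0.78  1.18  0.72] cam [0.524 0.014 0.319]
now 31.23 [598.5   6.1 192.7] yaw 173.7 rp [180.  -0.] grip 85.5 F [0.3 0.5 0.8] q7 0.72
[598.5   1.8  42. ] sh [-0.004 -0.03   1.005] turn [ 0.001 -0.001 -0.013]
```

View pics/c14.png

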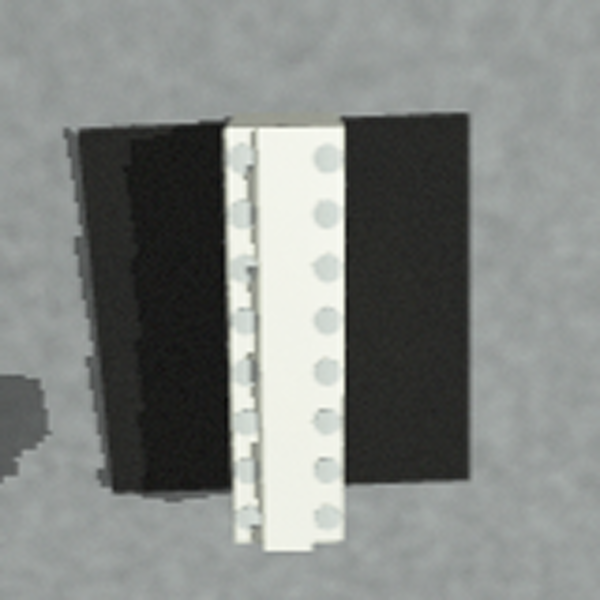

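View pics/w14.png

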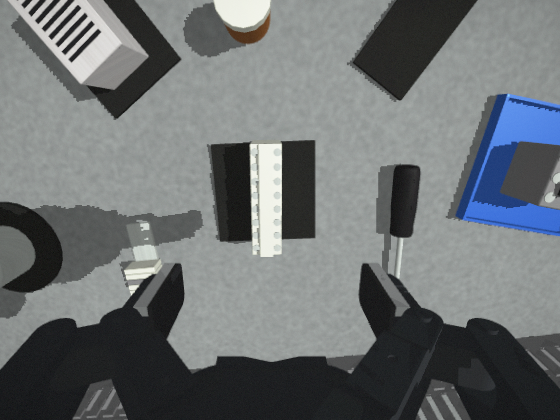

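```bash
python3 -c "
from quad import *
quad('w14',[(249.7,143.6),(281.5,143.6),(281.7,254.5),(252.7,254.8)],.05)
quad('w14',[(211.3,144.1),(315.3,140.1),(315.1,237.5),(219.9,241.2)],.006)"
```

```text
[598.8   2. ] [ 27.6 105.6  28.2 105.9] [ 83.8  -5.5 -95.5 174.2]
[600.9   0. ] [105.2 105.9 106.  106.3] [ 86.   -3.9 -93.8 175.7]
```

Call:
arm_command([
  [1,0,-0.03,0.3,0,0,-0.015],
  [1,0,-0.03,0.7,0,0,-0.015],
  [1,0,-0.03,1,0,0,-0.015],
  [1,0,-0.03,1,0,0,-0.015],
  [1,0,-0.03,1,0,0,-0.015],
])

```text
clock: 31.85
position: [0.599, 0.0012, 0.045]
tool_rot: [3.141, 0.001, 3.046]
force: [-0.3, -0.0, 0.7]
grip_width: 0.0855
```

Call:
arm_command([
  [-1,0,0,0.03,0,0,0],
  [-1,0,0,0.03,0,0,0],
  [-1,0,0,0.03,0,0,0],
  [-1,0,0,0.03,0,0,0],
  [-1,0,0,0.03,0,0,0],
  [-1,0,0,0.03,0,0,0],
])

```text
clock: 32.6
position: [0.5985, 0.0003, 0.0394]
tool_rot: [-3.141, 0.001, 3.047]
force: [-1.9, -0.3, 7.6]
grip_width: 0.0273
```

Call:
arm_command([
  [-1,0,0,0,0,0,0],
  [-1,0,0,-0.2,0,0,0],
  [-1,0,0,-0.5,0,0,0],
  [-1,0,0,-0.7,0,0,0],
  [-1,0,0,-0.7,0,0,0],
])

```text
clock: 33.22
position: [0.5992, 0.0004, 0.1458]
tool_rot: [3.142, 0.003, 3.047]
force: [0.2, -0.3, -1.7]
grip_width: 0.0272
```

```bash
python3 go.py 523 84 150 156 448.3 166 150 138.8
```

```text
now 33.23 [5.992e+02 4.000e-01 1.458e+02] yaw 174.6 rp [180.    0.2] grip 27.2 F [ 0.2 -0.3 -1.7] q7 0.7
[523.  84. 150.] sh [ 0.558  0.507 -0.03 ] turn [0.001 0.004 0.413]
[448.3 166.  150. ] sh [0.677 0.297 0.   ] turn [ 0.    -0.     0.382]
```

Call:
arm_command([
  [-1,0.18,0.16,0,0,0,0.13],
  [-1,0.37,0.34,0,0,0,0.27],
  [-1,0.56,0.51,0,0,0,0.41],
])

```text
clock: 33.6
position: [0.5205, 0.085, 0.1429]
tool_rot: [-3.141, -0.001, 2.722]
force: [0.3, 1.0, -0.5]
grip_width: 0.0272
```

Call:
arm_command([
  [-1,0.3,0.12,0,0,0,0.15],
  [-1,0.52,0.22,0,0,0,0.28],
  [-1,0.68,0.3,0,0,0,0.38],
  [-1,0.68,0.3,0,0,0,0.38],
  [-1,0.68,0.3,0,0,0,0.38],
])

```text
clock: 34.22
position: [0.4469, 0.1662, 0.1433]
tool_rot: [-3.141, -0.0, 2.428]
force: [0.9, -0.7, -1.2]
grip_width: 0.0271
```

```bash
python3 go.py 448.3 166 42 138.8;python3 snap.py w15
```

```text
now 34.23 [446.9 166.2 143.3] yaw 139.1 rp [-180.   -0.] grip 27.1 F [ 0.9 -0.7 -1.2] q7 -0.31
[448.3 166.   42. ] sh [-0.008  0.006  0.675] turn [-0.001 -0.     0.007]
34.225 [0.4469 0.1662 0.1433] [-3.1409e+00 -1.0000e-04  2.4277e+00] [ 0.26  0.64 -1.01  2.04  0.73  0.87 -0.31] cam [0.39  0.216 0.269]
```

View pics/w15.png

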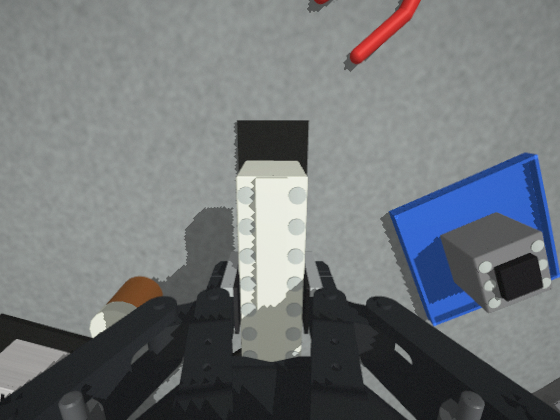

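Call:
arm_command([
  [-1,-0.008,0.01,0.25,0,0,0.01],
  [-1,-0.008,0.01,0.5,0,0,0.01],
  [-1,-0.008,0.01,0.62,0,0,0.01],
  [-1,-0.008,0.01,0.66,0,0,0.01],
  [-1,-0.008,0.01,0.67,0,0,0.01],
  [-1,-0.008,0.01,0.67,0,0,0.01],
])

```text
clock: 35.02
position: [0.449, 0.167, 0.0438]
tool_rot: [3.141, 0.0, 2.419]
force: [-0.3, 0.3, -0.6]
grip_width: 0.0274
```

Call:
arm_command([
  [-1,0,0,0.015,0,0,0],
  [-1,0,0,0.03,0,0,0],
  [-1,0,0,0.03,0,0,0],
  [0,0,0,0.03,0,0,0],
  [1,0,0,0.03,0,0,0],
  [1,0,0,0.03,0,0,0],
  [1,0,0,0.03,0,0,0],
  [1,0,0,0.03,0,0,0],
])

```text
clock: 36.02
position: [0.4486, 0.1671, 0.0387]
tool_rot: [3.142, -0.0, 2.419]
force: [-0.0, -0.2, 1.2]
grip_width: 0.085
```

Call:
arm_command([
  [1,0,0,0,0,0,0],
  [1,0,0,-0.3,0,0,0],
  [1,0,0,-0.7,0,0,0],
  [1,0,0,-1,0,0,0],
  [1,0,0,-1,0,0,0],
])

```text
clock: 36.65
position: [0.4498, 0.1675, 0.1914]
tool_rot: [3.138, 0.003, 2.419]
force: [1.3, -0.2, -0.3]
grip_width: 0.0856
```

```bash
python3 snap.py w16;python3 go.py 528 226 195 110 607 284.4 195 74
python3 -c "
import cv2
im=cv2.imread('pics/w16.png');cv2.imwrite('pics/c16.png',cv2.resize(im[110:270,190:350],None,fx=3.75,fy=3.75,interpolation=2))"
```

```text
36.65 [0.4498 0.1675 0.1914] [3.1381e+00 2.8000e-03 2.4186e+00] [ 0.31  0.57 -1.07  2.    0.63  0.95 -0.24] cam [0.393 0.217 0.317]
now 36.7 [449.2 166.9 189.7] yaw 138.6 rp [1.799e+02 1.000e-01] grip 85.3 F [-0.2 -0.2 -0.6] q7 -0.24
[528. 226. 195.] sh [-0.133  0.643 -0.034] turn [0.002 0.002 0.635]
[607.  284.4 195. ] sh [0.186 0.628 0.   ] turn [ 0.  -0.   0.8]
```

View pics/c16.png

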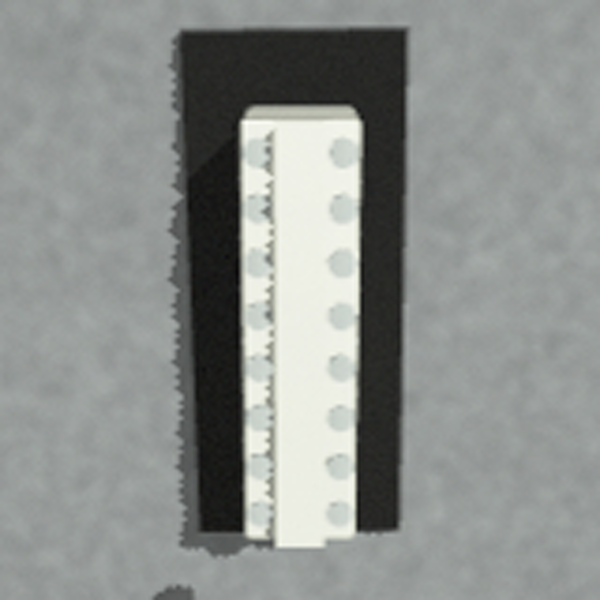

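```bash
python3 -c "
from quad import *
f=lambda L:[(190+a/3.75,110+b/3.75) for a,b in L]
quad('w16',f([(241,119),(363,119),(356,537),(245,538)]),.05)
quad('w16',f([(180,32),(408,29),(401,529),(199,531)]),.006)"
```

```text
[449.4 167.6] [ 28.1 105.5  28.6 105.8] [  48.6  -41.5 -130.9  138.2]
[448.4 166.9] [ 59.8 143.5  60.5 143.3] [  49.3  -40.7 -130.9  139. ]
```

Call:
arm_command([
  [1,-0.13,0.64,0,0,0,0.64],
  [1,-0.13,0.64,0,0,0,0.64],
  [1,-0.13,0.64,0,0,0,0.64],
  [1,-0.13,0.64,0,0,0,0.64],
])

```text
clock: 37.2
position: [0.5262, 0.2264, 0.1876]
tool_rot: [-3.14, 0.0, 1.918]
force: [0.0, 0.7, -0.0]
grip_width: 0.0854
```

Call:
arm_command([
  [1,0.19,0.63,0,0,0,0.8],
  [1,0.19,0.63,0,0,0,0.8],
  [1,0.19,0.63,0,0,0,0.8],
  [1,0.19,0.63,0,0,0,0.8],
  [1,0.19,0.63,0,0,0,0.8],
])

```text
clock: 37.83
position: [0.6056, 0.2847, 0.1881]
tool_rot: [-3.141, 0.001, 1.292]
force: [0.0, 0.3, -0.2]
grip_width: 0.0853
```

```bash
python3 go.py 607 284.4 44 74; python3 snap.py w17
python3 -c "
import cv2
im=cv2.imread('pics/w17.png');cv2.imwrite('pics/c17.png',cv2.resize(im[110:270,190:350],None,fx=3.75,fy=3.75,interpolation=2))"
```

```text
now 37.83 [605.6 284.7 188.1] yaw 74.0 rp [-1.8e+02  1.0e-01] grip 85.3 F [ 0.   0.3 -0.2] q7 -1.2
[607.  284.4  44. ] sh [0.002 0.01  0.961] turn [-0.001  0.001  0.   ]
37.825 [0.6056 0.2847 0.1881] [-3.1411e+00  1.1000e-03  1.2916e+00] [-0.1   0.74 -0.7   1.5   0.51  1.09 -1.2 ] cam [0.627 0.357 0.314]
```

View pics/c17.png

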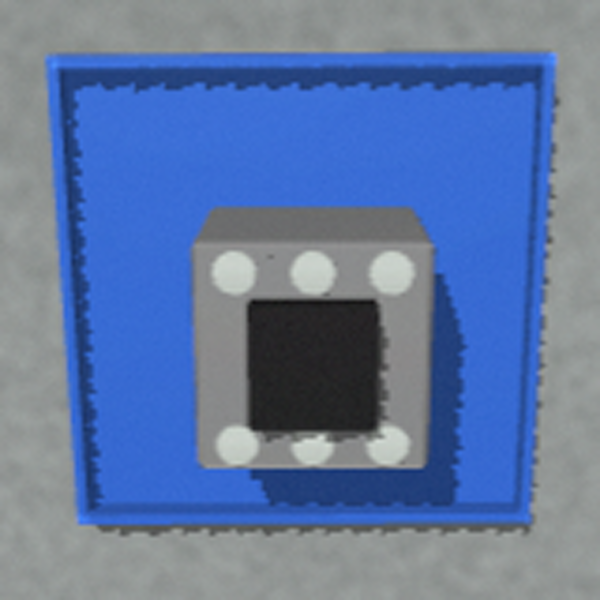

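Strip is home to within about 1 mm and 1°. The contactor sits square between the fingers, so I'll pick it up.

Call:
arm_command([
  [1,0,0.01,0.3,0,0,0],
  [1,0,0.01,0.7,0,0,0],
  [1,0,0.01,0.97,0,0,0],
  [1,0,0.01,0.97,0,0,0],
  [1,0,0.01,0.97,0,0,0],
])

```text
clock: 38.5
position: [0.608, 0.2851, 0.0449]
tool_rot: [3.141, -0.001, 1.289]
force: [0.2, -0.3, 0.4]
grip_width: 0.0854
```

Call:
arm_command([
  [-1,0,0,0,0,0,0],
  [-1,0,0,0,0,0,0],
  [-1,0,0,0,0,0,0],
  [-1,0,0,0,0,0,0],
  [-1,0,0,0,0,0,0],
  [-1,0,0,0,0,0,0],
])

```text
clock: 39.25
position: [0.6081, 0.2849, 0.045]
tool_rot: [3.14, -0.001, 1.288]
force: [-2.6, -1.5, 11.0]
grip_width: 0.0554
```

Call:
arm_command([
  [-1,0,0,0,0,0,0],
  [-1,0,0,-0.2,0,0,0],
  [-1,0,0,-0.5,0,0,0],
  [-1,0,0,-0.7,0,0,0],
  [-1,0,0,-0.7,0,0,0],
])

```text
clock: 39.88
position: [0.6083, 0.2851, 0.1509]
tool_rot: [3.139, -0.002, 1.288]
force: [-0.2, -0.4, -4.7]
grip_width: 0.0554
```

```bash
python3 go.py 604 142 150 80 601 0 150 86.1;  python3 -c "
from quad import *
f=lambda L:[(190+a/3.75,110+b/3.75) for a,b in L]
quad('w17',f([(193,241),(434,243),(426,468),(200,467)]),.058)"
```

```text
now 39.88 [608.3 285.1 150.9] yaw 73.8 rp [ 1.798e+02 -1.000e-01] grip 55.4 F [-0.2 -0.4 -4.7] q7 -1.22
[604. 142. 150.] sh [-0.924  0.238  0.005] turn [ 0.004 -0.003 -0.137]
[601.   0. 150.] sh [-0.936  0.145  0.   ] turn [-0.     0.    -0.136]
[607.9 283.5] [54.8 55.  54.6 55.2] [ -16.4 -106.1  163.8   74.1]
```

Call:
arm_command([
  [-1,-0.25,0.07,0,0,0,-0.04],
  [-1,-0.58,0.15,0,0,0,-0.09],
  [-1,-0.92,0.24,0,0,0,-0.137],
])

```text
clock: 40.25
position: [0.6027, 0.1405, 0.1471]
tool_rot: [-3.14, 0.001, 1.398]
force: [1.2, -0.2, -3.9]
grip_width: 0.0552
```

Call:
arm_command([
  [-1,-0.36,0.06,0,0,0,-0.05],
  [-1,-0.7,0.11,0,0,0,-0.1],
  [-1,-0.9,0.145,0,0,0,-0.137],
  [-1,-0.94,0.145,0,0,0,-0.137],
  [-1,-0.94,0.145,0,0,0,-0.137],
])

```text
clock: 40.88
position: [0.6, -0.0003, 0.1476]
tool_rot: [-3.141, -0.0, 1.503]
force: [0.4, 0.5, -4.5]
grip_width: 0.0552
```

```bash
python3 go.py 601 0.8 48 86.1; python3 snap.py w18
```

```text
now 40.88 [ 6.000e+02 -3.000e-01  1.476e+02] yaw 86.1 rp [-179.9   -0. ] grip 55.2 F [ 0.4  0.5 -4.5] q7 -0.65
[601.    0.8  48. ] sh [0.008 0.007 0.664] turn [-0.001 -0.     0.001]
40.875 [ 6.000e-01 -3.000e-04  1.476e-01] [-3.1407e+00 -3.0000e-04  1.5032e+00] [ 0.4   0.71 -0.75  1.73  0.58  0.94 -0.65] cam [0.606 0.075 0.274]
```

View pics/w18.png

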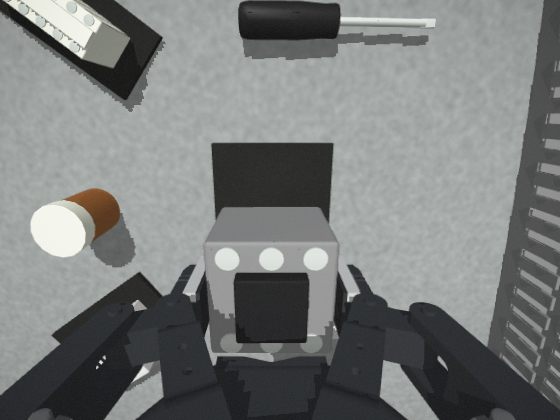

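Pad top edge is at (212..332,143) and the contactor is aligned with it. Jar and supply are clear, so I'm lowering it.

Call:
arm_command([
  [-1,0.008,0,0.25,0,0,0],
  [-1,0.008,0,0.5,0,0,0],
  [-1,0.008,0,0.61,0,0,0],
  [-1,0.008,0,0.65,0,0,0],
  [-1,0.008,0,0.67,0,0,0],
  [-1,0.008,0,0.67,0,0,0],
])

```text
clock: 41.68
position: [0.6009, 0.0008, 0.0485]
tool_rot: [3.141, -0.0, 1.503]
force: [-0.1, -0.0, -3.6]
grip_width: 0.055
```

Call:
arm_command([
  [-1,0,0,0.015,0,0,0],
  [-1,0,0,0.03,0,0,0],
  [-1,0,0,0.03,0,0,0],
  [0,0,0,0.03,0,0,0],
  [1,0,0,0.03,0,0,0],
  [1,0,0,0.03,0,0,0],
  [1,0,0,0.03,0,0,0],
  [1,0,0,0.03,0,0,0],
])

```text
clock: 42.68
position: [0.6005, 0.0007, 0.0432]
tool_rot: [-3.141, -0.0, 1.504]
force: [0.1, -0.9, -0.6]
grip_width: 0.0854
```

Call:
arm_command([
  [1,0,0,0,0,0,0],
  [1,0,0,-0.3,0,0,0],
  [1,0,0,-0.7,0,0,0],
  [1,0,0,-1,0,0,0],
  [1,0,0,-1,0,0,0],
])

```text
clock: 43.3
position: [0.6019, 0.0009, 0.1966]
tool_rot: [3.136, -0.0, 1.503]
force: [0.1, -0.1, -0.7]
grip_width: 0.0855
```

```bash
python3 snap.py w19; python3 go.py 500 -20 330 5
python3 -c "
import cv2
im=cv2.imread('pics/w19.png');cv2.imwrite('pics/c19.png',cv2.resize(im[110:270,190:350],None,fx=3.75,fy=3.75,interpolation=2))"
```

```text
43.3 [0.6019 0.0009 0.1966] [ 3.1365e+00 -2.0000e-04  1.5032e+00] [ 0.42  0.65 -0.78  1.69  0.53  1.02 -0.61] cam [0.607 0.076 0.323]
now 43.35 [6.010e+02 5.000e-01 1.945e+02] yaw 86.1 rp [179.9   0. ] grip 85.5 F [-1.4 -0.2 -0.4] q7 -0.61
[500. -20. 330.] sh [-0.182 -0.66  -0.905] turn [ 0.003 -0.002  1.803]
```

View pics/c19.png

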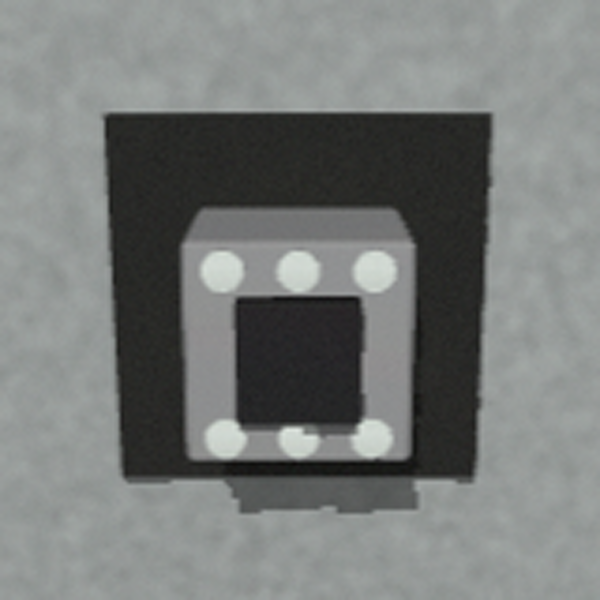

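Centred and aligned. I'll raise the arm for an overview check of all four.

Call:
arm_command([
  [1,-0.18,-0.66,-0.9,0,0,0.9],
  [1,-0.18,-0.66,-0.9,0,0,0.9],
  [1,-0.18,-0.66,-0.9,0,0,0.9],
  [1,-0.18,-0.66,-0.9,0,0,0.9],
  [1,-0.18,-0.66,-0.9,0,0,0.9],
])

```text
clock: 43.98
position: [0.4996, -0.0199, 0.3277]
tool_rot: [-3.141, 0.001, 0.797]
force: [-0.4, 0.9, 0.3]
grip_width: 0.0856
```

Call:
arm_command([
  [1,0,0,0,0,0,0.9],
  [1,0,0,0,0,0,0.9],
  [1,0,0,0,0,0,0.9],
  [1,0,0,0,0,0,0.9],
  [1,0,0,0,0,0,0.9],
])

```text
clock: 44.6
position: [0.4998, -0.0194, 0.3271]
tool_rot: [-3.141, 0.002, 0.094]
force: [0.3, 0.1, -0.3]
grip_width: 0.0856
```

```bash
python3 snap.py w20; python3 -c "
from quad import *
f=lambda L:[(190+a/3.75,110+b/3.75) for a,b in L]
quad('w19',f([(182,242),(415,242),(411,461),(187,461)]),.058)
quad('w19',f([(104,115),(492,113),(475,477),(124,477)]),.006)"
```

```text
44.6 [ 0.4998 -0.0194  0.3271] [-3.1411e+00  1.9000e-03  9.4200e-02] [ 0.42  0.29 -0.62  1.79  0.18  1.12 -1.74] cam [ 0.576 -0.013  0.453]
[601.5  -1.1] [54.8 55.2 55.9 55.2] [ -3.9 -93.2 176.   85.6]
[601.5  -1.2] [105.7 106.9 105.2 106.2] [ -3.6 -93.8 176.   86.4]
```

View pics/w20.png

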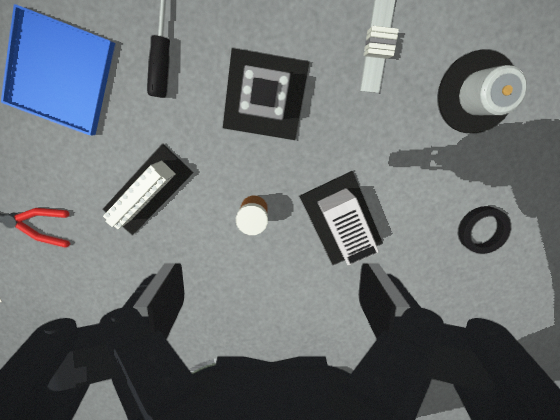

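```bash
python3 -c "
from quad import *
quad('w20',[(507,90)],.058);quad('w20',[(252,220)],.058)
from workcell import telemetry,job
print(telemetry.observe()['force'])
print(job.job_done())"
```

```text
[ 635.1 -300.9] [0.] [0.]
[435.2   0.6] [0.] [0.]
[-0.13157628 -0.33732863 -0.19876677]
the job is handed in; nothing more can be done
None
```

All four components are on the pads of their own outline. The tray is empty and the job is handed in; the last check was at about 44.6 s of the 141 s allowed. The hand-in gave no verdict, so what follows is from my own camera measurements.

**What I did:** The mix-up was two straight swaps, so I used the tray twice:
1. I parked the transformer in the tray, moved the supply to the oblong pad, then put the transformer on the round pad.
2. I parked the contactor in the tray, moved the strip to the strip pad, then put the contactor on the square pad.

**Last wrist-camera checks:**

| Component | Offset from pad centre | Angle error |
|---|---|---|
| Contactor | under 1 mm | under 1° |
| Terminal strip | about 1 mm | about 1° |
| Supply | about 3 mm | under 1° |
| Transformer | 2–3 mm | not applicable (round) |

The round pad's centre differed by 1–3 mm between fits, so the transformer's figure is the least certain. It is still well inside the 12 mm limit.

The final overview picture shows all four upright. The jar measured within 1 mm of where it started. The gripper was open and clear of everything, with about 0 N on the tool. No checks failed.

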